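Screw the lid onto the bean canister

ROBOT

A 6-joint arm with a two-finger parallel gripper is mounted at the origin on a cart in front of the work surface, level with it; the furniture and walls round the work are solid. World frame = base frame: x ahead of the robot, y to its left, z up, the work surface at z = 0. Lengths are in m, angles in rad, forces in N, time in s.
With the tool pointing down it reaches from about 0.4 to 0.825 m from the base axis. Payload 7 kg.
Tool frame: the origin (TCP) lies at the centre of the arm's flange, where the gripper is bolted on; the fingertips stand 178 mm ahead of it and the grasp point (between the pads) lies 159 mm ahead of it; x points along the fingers, z is the direction in which the jaws open and shut, and the axes are right-handed (so a half turn about x gives the same grasp; the last joint's range is limited). The gripper opens to 88 mm and grips with 3 to 60 N. Pads are 19 mm wide; open, the fingers measure 130 mm over their backs; the gripper's body (78 mm by 193 mm) begins 47 mm behind the grasp point.
Start: joints at [-0.985, 0.359, 0.012, 0, -1.224, -0.288], TCP at [0.198, -0.645, 0.405] pointing down, gripper open.
Joint ranges: [-3.07, 3.07], [-1.43, 2.12], [-1.02, 1.25], [-3.03, 1.67], [-3.05, -0], [-3.03, 3.03]. Speed limits (rad/s): [2.39, 2.39, 3.01, 3.14, 3.14, 3.14].

INTERFACE

Orientations are given as [roll, pitch, yaw] about the fixed x, y, z axes, in that order (R = Rz(yaw) Ry(pitch) Rx(roll)).
In Python, from station import telemetry, optics, job_done, finder gives the robot as it stands.
- The arm moves only by the tool play_rows, never from a script. Its argument "steps" is a list of rows, each an object of numbers: "gripper": the opening, from 0 (shut) to 1 (fully open); "tx", "ty", "tz": the shift along the tool's x, y, z in units of 25 mm (1.0 is 25 mm); "ax", "ay", "az": the turn, a rotation vector about the tool's x, y, z in units of 6 degrees (1.0 is 6 degrees). In form: [{"gripper": .., "tx": .., "ty": .., "tz": .., "ax": .., "ay": .., "az": ..}, ...]. A call has 1 to 20 rows; each row shifts and turns the commanded pose from where the row before left it, along the tool's axes as they then stand; what a row does not reach is not made up. A row lasts 1/12 s, in which the tool goes at most 41.7 mm and 7.16 degrees, less where a joint would pass 70% of its speed; a pose out of reach is approached as far as the arm can. A call is refused whole if a number of a shift passes 1 or a number of a turn 1, either way. A call with a gripper value outside its range is refused whole. The fingers move at their own pace and stop on an object; "newtons" is the grip in N (left out, the last holds). Time passes only in rows, so rows that do not move let the fingers close. It gives the time, the measured TCP pose, the force and the opening at its end, in the units of the state.
- telemetry.get_state(): the state, without advancing time (a new reading comes with each control period).
- optics.grab_frame(name): name is "scene" or "top" or "wrist"; returns the picture (400x640x3 uint8, red, green, blue); there is no depth.
- optics.calibration(name): a dict with "fx", "fy", "cx", "cy" (pixels), "k1" (the pictures are not rectified: a ray, as slopes to the right and down, at radius r is drawn at 1 + k1 r^2 times it, then the intrinsics apply), "T" (4x4, takes a point from camera to world coordinates); the wrist camera has in their place "mount" (4x4, takes a point from camera to tool coordinates, whose origin is the TCP and whose axes are the tool frame's). Camera axes: x right, y down, z forward; pixel columns grow to the right and rows downward; lengths in m; the calibration is good to about 2 mm. A picture is of the moment at which its call begins: read the wrist's pose just before it. calibration takes no time and is no camera call.
- job_done(): hands the job in, once; it reports no verdict.
Trained networks look in the newest picture that a camera, given by its name, has taken for a name from the list of things; names that differ only in an ending like _2 or _b are one class to them, and where a whole thing is asked for, a point or a joint stands for the part that bears it (a point fixed in the world has none). Each returns a list of dicts, best first, with "confidence" (0 to 1); they miss things now and then, are a little off and sometimes report something else, mostly with a low value. They report only what shows in the picture. A call takes as long as a camera call. They do not tell look-alikes from the thing itself.
- finder.look_for(query, camera): "extent" ([left, top, right, bottom] in pixels, round what is visible of it).
- finder.silhouettes(query, camera): "pixels" (400x640 bool, what is visible of it) and "extent" ([left, top, right, bottom] in pixels, round what is visible of it).
- finder.pinpoint(query, camera): "location" ([row, column] in pixels: a listed point, or the origin of a listed thing).
The state is a dict: "t": time; "q": joint angles; "qd": joint speeds; "joint_efforts": joint torques, N m; "eef_pos": TCP position; "ee_rot": TCP orientation; "force": force on the tool from outside, world axes, zero at the start; "moment": the same for the moment, N m; "width": finger opening in m.
Only numpy, scipy, OpenCV 4.12 (cv2) and the standard library are available. Lean on these libraries where they do the work, as an engineer would, in place of code of your own. Each camera call takes 0.05 s, during which the arm holds its last target.

TASK

Close the steel canister with the orange screw lid that lies on the counter: set the lid level on the white threaded neck, turn it backward (anticlockwise from above) until you feel the thread start drop, then screw it forward (clockwise) until it is fully home against its stop, and let go of it. Do it gently, never pressing, lifting or twisting the lid hard against the neck, and leave the other things where they stand.

Things in the scene. Friction and masses are not known exactly. Their poses are not given: they have to be found in the camera images.
- lid: orange round screw lid, 66 mm across, 24 mm high (ribbed skirt, flat top), with an upright grip bar on top; 90 g. Starts right way up on the counter. Origin: centre of the skirt's lower edge; x along the grip bar, z up. Inside, 3.5 mm above the lower edge, three round lugs (4 mm thick, 120 degrees apart, first at +x) reach in to 24 mm from the axis
- lid_bar (a point): centre of the lid's grip bar, 35 mm above the lid's origin. The bar is 50 mm long (x), 14 mm wide (y) and stands from 24 to 46.5 mm above the lid's origin
- canister: steel canister, 84 mm across, on a black 112 mm flange fixed to the counter; it cannot move. Origin: centre of its underside, z up. The white neck (44 mm across, 54 over the threads) rises from z = 95 to the rim at 119 mm. It has three equal thread starts, 120 degrees apart, at an angle that differs each time and is not measured
- mouth (a point): centre of the canister's rim, 119 mm above its underside, on the axis. A held lid does not drop off the thread ends unless pressed down lightly (3 to 6 N); a rigid grip must follow its rise and fall. Turned clockwise without having dropped, the lid jams on a rib
- thread_top (a point): on the canister's axis, 108 mm above its underside: lowest height of the lid's origin when it lies on top of the threads (up to 114 there; 116 if its lugs stand on the ribs, 10 degrees wide). Turned anticlockwise it climbs 4.3 mm per rad; after at most 95 degrees the lugs pass the thread ends and it can drop 8 mm into a gap 30 degrees wide, closed by a rib at the far side
- home (a point): on the canister's axis, 99.5 mm above its underside: where the lid's origin is when screwed home. Dropped into the gap the lid stands 6 to 8 mm above it; turned clockwise from there it sinks 4.3 mm per rad and meets a hard stop, home, after 70 to 105 degrees. A twist of 0.4 N m is enough to feel a rib or the stop; 1.5 N m is too hard
- milk_jug_a: steel milk jug, 125x84x112 mm, a bystander; origin at the centre of its underside
- mug_white: white mug, 78x112x102 mm, a bystander; origin at the centre of its underside
- tamper: coffee tamper with dark handle, 58 mm across, 98 mm high, a bystander; origin at the centre of its underside
Things that resemble listed ones, but are neither listed nor needed, are in the scene too. Of the things that look like the lid, the larger one is meant.

How it is judged:
On the way:
1. the lid is level on the neck and has started in its thread: centred within 4 mm and less than 7 mm above home (horizontal distance between lid and canister below 0.004 m and angle between lid's own z axis and vertical below 0.1 rad and z of lid in the frame of canister between 0.0975 and 0.1065 m), for 0.05 s.
At the end, for the whole second after the job is handed in: the lid is screwed home on the canister: its origin 97.5 to 101 mm above the canister's origin (home is 99.5), within 4 mm of the axis, tilted less than 0.05 rad, at rest and released (horizontal distance between lid and canister below 0.004 m and angle between lid's own z axis and vertical below 0.05 rad and z of lid in the frame of canister between 0.0975 and 0.101 m and linear speed of lid below 0.01 m/s and contact force between the fingers and lid below 0.1 N); the robot touches nothing.
It fails at once if the lid bears on the canister or its neck with more than 60 N (contact force between lid and canister above 60 N).
It fails at once if a bystander is moved more than 30 mm (distance of any of milk_jug_a, mug_white, tamper from where it was at the start of the episode above 0.03 m).
It also fails if it takes over 72 s, if anything falls off the work surface, if the arm or the gripper's body presses on something with over 40 N, if the wrist force passes 120 N, or if a joint passes its speed limit or range.

## Working session

There is one attempt and no reset: what is moved stays moved. The work goes in short steps, Python scripts to look and compute and a tool call to move; the robot and the scene stay as the last step left them, time stands still between calls to the robot, and variables do not carry over. Pictures are saved under pics/ and viewed, and the job is handed in when it is done.

Besides the shell and the picture viewer there is one more tool, called after "Call:" as name([rows], argument=value, ...), one row to a line, values as JSON. play_rows: Moves the arm, as the interface text tells. Its arguments: {"type":"object","properties":{"steps":{"type":"array"},"newtons":{"type":"number"}},"required":["steps"]}

```bash
ls; mkdir -p pics; cat > h.py <<'E'
import numpy as np, cv2
from station import telemetry, optics, job_done, finder
from scipy.spatial.transform import Rotation as R
def Ttool(s):
    T=np.eye(4);T[:3,:3]=R.from_euler('xyz',s['ee_rot']).as_matrix();T[:3,3]=s['eef_pos'];return T
def camT(name,s=None):
    c=optics.calibration(name)
    return c,(np.array(c['T']) if 'T' in c else Ttool(s)@np.array(c['mount']))
def ray(c,T,u,v):
    d=np.array([(u-c['cx'])/c['fx'],(v-c['cy'])/c['fy']]);p=d.copy()
    for _ in range(30): p=d/(1+c['k1']*(p@p))
    return T[:3,3],T[:3,:3]@np.array([p[0],p[1],1])
def onz(c,T,u,v,z):
    o,d=ray(c,T,u,v);return o+d*(z-o[2])/d[2]
def proj(c,T,P):
    p=np.linalg.inv(T)@np.append(P,1);x=p[:2]/p[2];x=x*(1+c['k1']*(x@x))
    return np.array([c['fx']*x[0]+c['cx'],c['fy']*x[1]+c['cy']])
def save(im,n): cv2.imwrite('pics/'+n,im[:,:,::-1])
E
python3 - <<'E'
from h import *
s=telemetry.get_state();print(s)
for n in ['scene','top','wrist']:
    save(optics.grab_frame(n),n+'0.png')
for n in ['scene','top']:
    for q in ['lid','canister']:
        print(n,q,[(np.round(d['extent']),round(d['confidence'],2)) for d in finder.look_for(q,n)])
    for q in ['lid','lid_bar','mouth','canister']:
        print(n,q,[(np.round(d['location'],1),round(d['confidence'],2)) for d in finder.pinpoint(q,n)])
E
```

```text
pics
{'t': 0.0, 'q': array([-9.84897269e-01,  3.59378512e-01,  1.10751046e-02, -3.59723470e-04,
       -1.22410303e+00, -2.88091947e-01]), 'qd': array([ 0.00013755, -0.00072432, -0.00174503, -0.00119143, -0.00146344,
        0.00096396]), 'joint_efforts': array([ 2.99754516e-03, -5.82716417e+01,  2.93052417e+01,  6.99702457e+00,
        6.89351640e-03, -1.69596965e-04]), 'eef_pos': array([ 0.19800074, -0.64510429,  0.40373321]), 'ee_rot': array([0.08110206, 1.56915108, 1.94958299]), 'force': array([ 0.81715169,  0.48574391, -0.37162592]), 'moment': array([ 0.00974616, -0.02420043, -0.01023102]), 'width': 0.08782522792830198}
scene lid [(array([258., 242., 284., 268.]), 0.82), (array([236., 268., 258., 287.]), 0.51)]
scene canister [(array([322., 204., 360., 256.]), 0.96)]
scene lid [(array([259.4, 274.8]), 0.89), (array([209.6, 342.8]), 0.56)]
scene lid_bar [(array([272.2, 249.4]), 0.88), (array([252.9, 273.8]), 0.81), (array([220.6, 422.9]), 0.71)]
scene mouth [(array([205.4, 345.1]), 0.97)]
scene canister [(array([240.2, 342.2]), 0.63), (array([230.9, 233.2]), 0.58)]
top lid [(array([236., 213., 258., 237.]), 0.91), (array([205., 229., 224., 242.]), 0.67)]
top canister [(array([303., 216., 344., 260.]), 0.61)]
top lid [(array([223.7, 250. ]), 0.82), (array([239.4, 212.2]), 0.49)]
top lid_bar [(array([222.6, 247.1]), 0.7), (array([156.7, 243.9]), 0.61), (array([233.9, 213.3]), 0.6)]
top mouth [(array([233.7, 320.9]), 0.83)]
top canister [(array([235.1, 319.6]), 0.9)]
```

View pics/scene0.png

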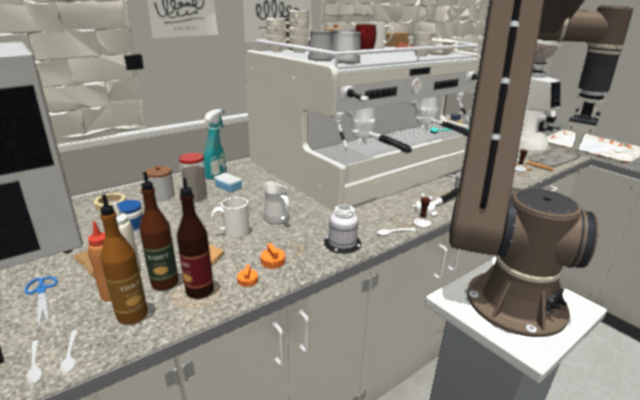

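View pics/top0.png

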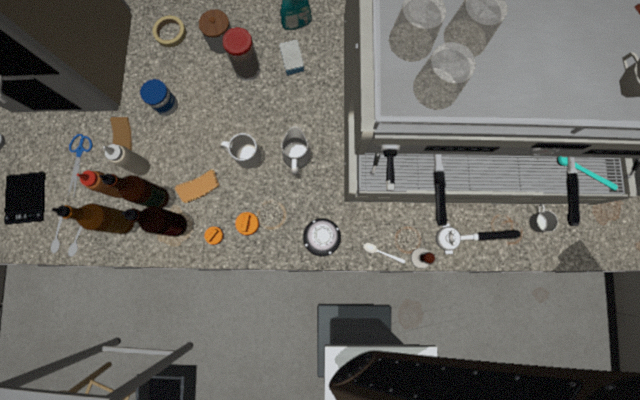

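```bash
python3 - <<'E'
from h import *
c,T=camT('top');print(c)
for u,v,z in [(247.1,222.6,.035),(213.3,233.9,.03),(320.9,233.7,.119),(319.6,235.1,0)]: print(onz(c,T,u,v,z))
c,T=camT('scene');
for u,v,z in [(274,259.4,.0),(272.2,252.9,.035),(247,278,0),(345.1,205.4,.119)]: print(onz(c,T,u,v,z))
for n,(a,b,w,h) in dict(top=(180,130,240,170),scene=(200,190,240,130)).items():
    im=cv2.imread(f'pics/{n}0.png');cv2.imwrite(f'pics/{n}0c.png',cv2.resize(im[b:b+h,a:a+w],None,fx=3.3,fy=3.3,interpolation=cv2.INTER_CUBIC))
E
```

```text
{'fx': 364.1428356849315, 'fy': 364.1428356849315, 'cx': 317.6937284323645, 'cy': 198.65016640252875, 'k1': -0.05843001127473068, 'T': array([[ 1.06307613e-02, -9.87270048e-01,  1.58697320e-01,
         3.96648964e-01],
       [-9.99940536e-01, -1.08819073e-02, -7.13635041e-04,
         1.83612598e-01],
       [ 2.43148002e-03, -1.58680296e-01, -9.87327024e-01,
         1.06460076e+00],
       [ 0.00000000e+00,  0.00000000e+00,  0.00000000e+00,
         1.00000000e+00]])}
[0.49106063 0.38256667 0.035     ]
[0.45803956 0.47895105 0.03      ]
[0.45673897 0.17364255 0.119     ]
[0.46018444 0.17614044 0.        ]
[0.50042498 0.37921712 0.        ]
[0.48449133 0.39319381 0.035     ]
[0.46758464 0.48016372 0.        ]
[0.46400328 0.1610518  0.119     ]
```

View pics/top0c.png

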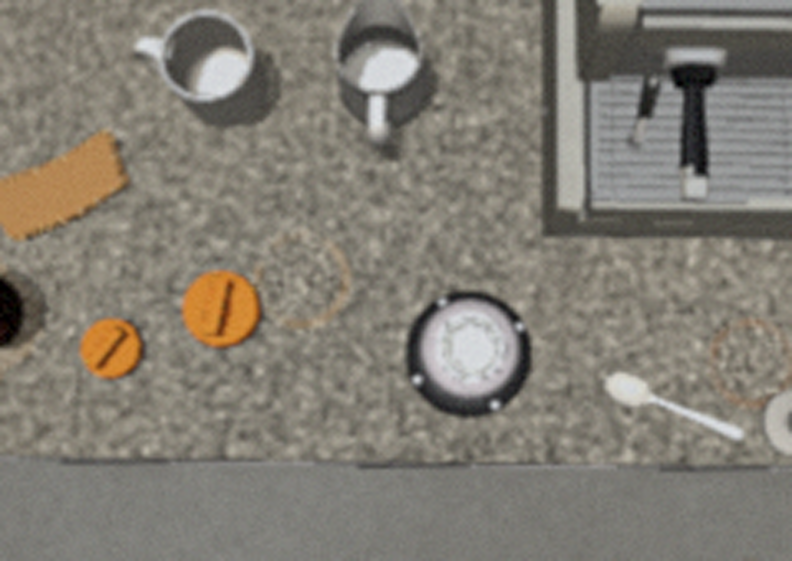

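View pics/scene0c.png

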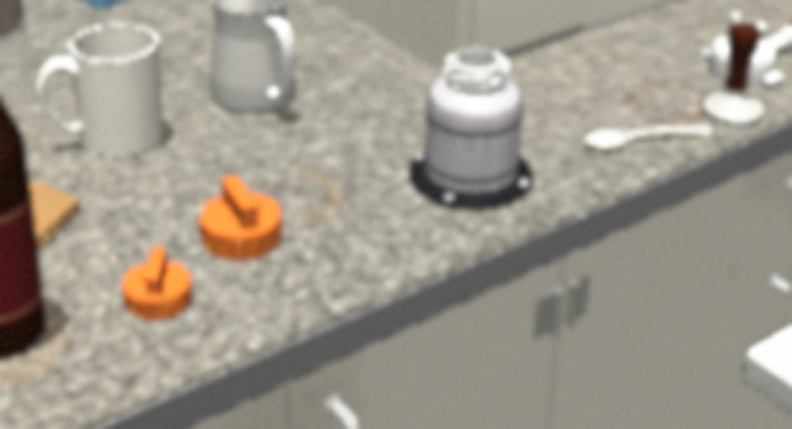

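Two orange lids show in the top picture, at (247,223) and (213,236). The one at (247,223) is clearly larger in the crops, so it is the 66 mm lid. Its bar points at about -14° from world x. I'm moving over it now.

Call:
play_rows([
  {"gripper": 1, "tz": 0.9, "ty": -0.81},
  {"tz": 0.9, "ty": -0.81},
  {"tz": 0.9, "ty": -0.81},
  {"tz": 0.9, "ty": -0.81},
  {"tz": 0.9, "ty": -0.81},
  {"tz": 0.9, "ty": -0.81},
  {"tz": 0.9, "ty": -0.81},
  {"tz": 0.9, "ty": -0.81},
  {"tz": 0.9, "ty": -0.81},
  {"tz": 0.9, "ty": -0.81},
  {"tz": 0.9, "ty": -0.81},
  {"tz": 0.9, "ty": -0.81},
  {"tz": 0.9, "ty": -0.81},
  {"tz": 0.9, "ty": -0.81},
  {"tz": 0.9, "ty": -0.81},
  {"tz": 0.9, "ty": -0.81},
  {"tz": 0.9, "ty": -0.81},
  {"tz": 0.9, "ty": -0.81},
])

```text
invalid input
```

Call:
play_rows([
  {"tz": 0.98, "ty": -0.43},
  {"tz": 0.98, "ty": -0.43},
  {"tz": 0.98, "ty": -0.43},
  {"tz": 0.98, "ty": -0.43},
  {"tz": 0.98, "ty": -0.43},
  {"tz": 0.98, "ty": -0.43},
  {"tz": 0.98, "ty": -0.43},
  {"tz": 0.98, "ty": -0.43},
  {"tz": 0.98, "ty": -0.43},
  {"tz": 0.98, "ty": -0.43},
  {"tz": 0.98, "ty": -0.43},
  {"tz": 0.98, "ty": -0.43},
  {"tz": 0.98, "ty": -0.43},
  {"tz": 0.98, "ty": -0.43},
  {"tz": 0.98, "ty": -0.43},
  {"tz": 0.98, "ty": -0.43},
  {"tz": 0.98, "ty": -0.43},
  {"tz": 0.98, "ty": -0.43},
  {"tz": 0.98, "ty": -0.43},
  {"tz": 0.98, "ty": -0.43},
])

```text
invalid input
```

Call:
play_rows([
  {"ax": -1},
  {"ax": -1},
  {"ax": -1},
  {"ax": -1},
  {"ax": -1},
  {"ax": -1},
  {"ax": -1},
  {"ax": -1},
  {"ax": -1},
  {"ax": -1},
  {"ax": -1},
  {"ax": -1},
  {"ax": -1},
  {"ax": -1},
  {"ax": -1},
  {"ax": -1},
  {"ax": -1},
  {"ax": -1},
  {"ax": -1},
  {"ax": -1},
])

```text
invalid input
```

Call:
play_rows([
  {"ax": -1},
  {"ax": -1},
  {"ax": -1},
  {"ax": -1},
  {"ax": -0.8},
])

```text
invalid input
```

```bash
cat > m.py <<'E'
from h import *
def theta(s):
    z=Ttool(s)[:3,2];return np.degrees(np.arctan2(z[1],z[0]))
E
python3 - <<'E'
from m import *
s=telemetry.get_state();print(s['t'],s['q'],s['eef_pos'],theta(s),Ttool(s)[:3,0],s['force'],s['moment'])
save(optics.grab_frame('wrist'),'w1.png')
c,T=camT('wrist',s);print(c)
for q,z in [('lid',0),('lid_bar',.035)]:
  for d in finder.pinpoint(q,'wrist'):
    v,u=d['location'];print(q,u,v,d['confidence'],onz(c,T,u,v,z))
E
```

```text
0.75 [-9.84914925e-01  3.58566624e-01  1.18924028e-02 -5.18283527e-06
 -1.22408198e+00 -2.88122600e-01] [ 0.19801842 -0.64527219  0.4046786 ] 107.06022168598334 [ 2.62501737e-05 -3.07412374e-05 -9.99999999e-01] [ 0.02447106  0.53980741 -0.12504326] [ 0.02390051  0.01870614 -0.03146949]
{'fx': 299.7661630600947, 'fy': 299.7661630600947, 'cx': 320.97834246401516, 'cy': 201.44552283886307, 'k1': -0.040323864087285964, 'mount': array([[ 4.51469087e-04, -2.76587088e-01,  9.60988751e-01,
         1.99236685e-02],
       [-3.79678288e-04, -9.60988827e-01, -2.76586931e-01,
         7.49496590e-02],
       [ 9.99999826e-01, -2.39996114e-04, -5.38870860e-04,
        -4.60982700e-04],
       [ 0.00000000e+00,  0.00000000e+00,  0.00000000e+00,
         1.00000000e+00]])}
```

View pics/w1.png

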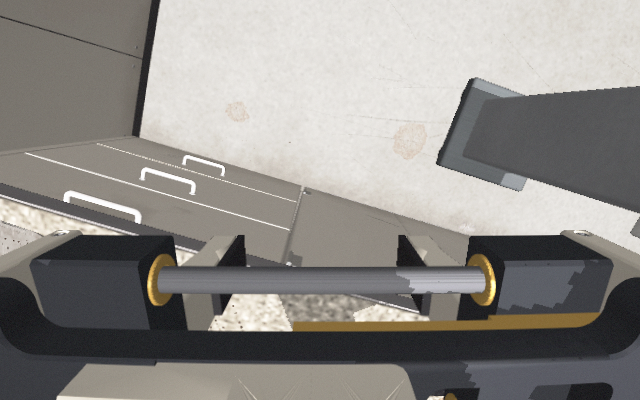

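All keys seem to be needed in every row.

Call:
play_rows([
  {"gripper": 1, "tx": 0, "ty": -0.81, "tz": 0.9, "ax": 0, "ay": 0, "az": 0},
  {"gripper": 1, "tx": 0, "ty": -0.81, "tz": 0.9, "ax": 0, "ay": 0, "az": 0},
  {"gripper": 1, "tx": 0, "ty": -0.81, "tz": 0.9, "ax": 0, "ay": 0, "az": 0},
  {"gripper": 1, "tx": 0, "ty": -0.81, "tz": 0.9, "ax": 0, "ay": 0, "az": 0},
  {"gripper": 1, "tx": 0, "ty": -0.81, "tz": 0.9, "ax": 0, "ay": 0, "az": 0},
  {"gripper": 1, "tx": 0, "ty": -0.81, "tz": 0.9, "ax": 0, "ay": 0, "az": 0},
  {"gripper": 1, "tx": 0, "ty": -0.81, "tz": 0.9, "ax": 0, "ay": 0, "az": 0},
  {"gripper": 1, "tx": 0, "ty": -0.81, "tz": 0.9, "ax": 0, "ay": 0, "az": 0},
  {"gripper": 1, "tx": 0, "ty": -0.81, "tz": 0.9, "ax": 0, "ay": 0, "az": 0},
  {"gripper": 1, "tx": 0, "ty": -0.81, "tz": 0.9, "ax": 0, "ay": 0, "az": 0},
  {"gripper": 1, "tx": 0, "ty": -0.81, "tz": 0.9, "ax": 0, "ay": 0, "az": 0},
  {"gripper": 1, "tx": 0, "ty": -0.81, "tz": 0.9, "ax": 0, "ay": 0, "az": 0},
  {"gripper": 1, "tx": 0, "ty": -0.81, "tz": 0.9, "ax": 0, "ay": 0, "az": 0},
  {"gripper": 1, "tx": 0, "ty": -0.81, "tz": 0.9, "ax": 0, "ay": 0, "az": 0},
  {"gripper": 1, "tx": 0, "ty": -0.81, "tz": 0.9, "ax": 0, "ay": 0, "az": 0},
  {"gripper": 1, "tx": 0, "ty": -0.81, "tz": 0.9, "ax": 0, "ay": 0, "az": 0},
  {"gripper": 1, "tx": 0, "ty": -0.81, "tz": 0.9, "ax": 0, "ay": 0, "az": 0},
  {"gripper": 1, "tx": 0, "ty": -0.81, "tz": 0.9, "ax": 0, "ay": 0, "az": 0},
], newtons=30)

```text
t: 2.4
eef_pos: [0.4279, -0.1497, 0.4051]
ee_rot: [-1.819, 1.57, 0.05]
force: [0.0, -1.0, 0.7]
width: 0.0875
```

Call:
play_rows([
  {"gripper": 1, "tx": 0, "ty": -0.43, "tz": 0.98, "ax": 0, "ay": 0, "az": 0},
  {"gripper": 1, "tx": 0, "ty": -0.43, "tz": 0.98, "ax": 0, "ay": 0, "az": 0},
  {"gripper": 1, "tx": 0, "ty": -0.43, "tz": 0.98, "ax": 0, "ay": 0, "az": 0},
  {"gripper": 1, "tx": 0, "ty": -0.43, "tz": 0.98, "ax": 0, "ay": 0, "az": 0},
  {"gripper": 1, "tx": 0, "ty": -0.43, "tz": 0.98, "ax": 0, "ay": 0, "az": 0},
  {"gripper": 1, "tx": 0, "ty": -0.43, "tz": 0.98, "ax": 0, "ay": 0, "az": 0},
  {"gripper": 1, "tx": 0, "ty": -0.43, "tz": 0.98, "ax": 0, "ay": 0, "az": 0},
  {"gripper": 1, "tx": 0, "ty": -0.43, "tz": 0.98, "ax": 0, "ay": 0, "az": 0},
  {"gripper": 1, "tx": 0, "ty": -0.43, "tz": 0.98, "ax": 0, "ay": 0, "az": 0},
  {"gripper": 1, "tx": 0, "ty": -0.43, "tz": 0.98, "ax": 0, "ay": 0, "az": 0},
  {"gripper": 1, "tx": 0, "ty": -0.43, "tz": 0.98, "ax": 0, "ay": 0, "az": 0},
  {"gripper": 1, "tx": 0, "ty": -0.43, "tz": 0.98, "ax": 0, "ay": 0, "az": 0},
  {"gripper": 1, "tx": 0, "ty": -0.43, "tz": 0.98, "ax": 0, "ay": 0, "az": 0},
  {"gripper": 1, "tx": 0, "ty": -0.43, "tz": 0.98, "ax": 0, "ay": 0, "az": 0},
  {"gripper": 1, "tx": 0, "ty": -0.43, "tz": 0.98, "ax": 0, "ay": 0, "az": 0},
  {"gripper": 1, "tx": 0, "ty": -0.43, "tz": 0.98, "ax": 0, "ay": 0, "az": 0},
  {"gripper": 1, "tx": 0, "ty": -0.43, "tz": 0.98, "ax": 0, "ay": 0, "az": 0},
  {"gripper": 1, "tx": 0, "ty": -0.43, "tz": 0.98, "ax": 0, "ay": 0, "az": 0},
  {"gripper": 1, "tx": 0, "ty": -0.43, "tz": 0.98, "ax": 0, "ay": 0, "az": 0},
  {"gripper": 1, "tx": 0, "ty": -0.43, "tz": 0.98, "ax": 0, "ay": 0, "az": 0},
])

```text
t: 4.07
eef_pos: [0.4894, 0.3817, 0.4048]
ee_rot: [-0.944, 1.571, 0.924]
force: [0.9, -1.1, 1.0]
width: 0.0876
```

Call:
play_rows([
  {"gripper": 1, "tx": 0, "ty": 0, "tz": 0, "ax": -1, "ay": 0, "az": 0},
  {"gripper": 1, "tx": 0, "ty": 0, "tz": 0, "ax": -1, "ay": 0, "az": 0},
  {"gripper": 1, "tx": 0, "ty": 0, "tz": 0, "ax": -1, "ay": 0, "az": 0},
  {"gripper": 1, "tx": 0, "ty": 0, "tz": 0, "ax": -1, "ay": 0, "az": 0},
  {"gripper": 1, "tx": 0, "ty": 0, "tz": 0, "ax": -1, "ay": 0, "az": 0},
  {"gripper": 1, "tx": 0, "ty": 0, "tz": 0, "ax": -1, "ay": 0, "az": 0},
  {"gripper": 1, "tx": 0, "ty": 0, "tz": 0, "ax": -1, "ay": 0, "az": 0},
  {"gripper": 1, "tx": 0, "ty": 0, "tz": 0, "ax": -1, "ay": 0, "az": 0},
  {"gripper": 1, "tx": 0, "ty": 0, "tz": 0, "ax": -1, "ay": 0, "az": 0},
  {"gripper": 1, "tx": 0, "ty": 0, "tz": 0, "ax": -1, "ay": 0, "az": 0},
  {"gripper": 1, "tx": 0, "ty": 0, "tz": 0, "ax": -1, "ay": 0, "az": 0},
  {"gripper": 1, "tx": 0, "ty": 0, "tz": 0, "ax": -1, "ay": 0, "az": 0},
  {"gripper": 1, "tx": 0, "ty": 0, "tz": 0, "ax": -1, "ay": 0, "az": 0},
  {"gripper": 1, "tx": 0, "ty": 0, "tz": 0, "ax": -1, "ay": 0, "az": 0},
  {"gripper": 1, "tx": 0, "ty": 0, "tz": 0, "ax": -1, "ay": 0, "az": 0},
  {"gripper": 1, "tx": 0, "ty": 0, "tz": 0, "ax": -1, "ay": 0, "az": 0},
  {"gripper": 1, "tx": 0, "ty": 0, "tz": 0, "ax": -1, "ay": 0, "az": 0},
  {"gripper": 1, "tx": 0, "ty": 0, "tz": 0, "ax": -1, "ay": 0, "az": 0},
  {"gripper": 1, "tx": 0, "ty": 0, "tz": 0, "ax": -1, "ay": 0, "az": 0},
  {"gripper": 1, "tx": 0, "ty": 0, "tz": 0, "ax": -1, "ay": 0, "az": 0},
])

```text
t: 5.73
eef_pos: [0.4894, 0.3803, 0.4047]
ee_rot: [-3.128, 1.571, 0.84]
force: [0.1, -1.0, 0.1]
width: 0.0877
```

Call:
play_rows([
  {"gripper": 1, "tx": 0, "ty": 0, "tz": 0, "ax": -1, "ay": 0, "az": 0},
  {"gripper": 1, "tx": 0, "ty": 0, "tz": 0, "ax": -1, "ay": 0, "az": 0},
  {"gripper": 1, "tx": 0, "ty": 0, "tz": 0, "ax": -1, "ay": 0, "az": 0},
  {"gripper": 1, "tx": 0, "ty": 0, "tz": 0, "ax": -1, "ay": 0, "az": 0},
  {"gripper": 1, "tx": 0, "ty": 0, "tz": 0, "ax": -0.8, "ay": 0, "az": 0},
  {"gripper": 1, "tx": 0, "ty": 0, "tz": 0, "ax": 0, "ay": 0, "az": 0},
])

```text
t: 6.23
eef_pos: [0.4894, 0.3804, 0.4047]
ee_rot: [2.68, 1.571, 0.866]
force: [0.2, 0.5, -0.2]
width: 0.0878
```

```bash
python3 - <<'E'
from m import *
s=telemetry.get_state();print(s['t'],s['q'],s['eef_pos'],theta(s),Ttool(s)[:3,0],s['force'],s['moment'])
save(optics.grab_frame('wrist'),'w2.png')
c,T=camT('wrist',s)
for q,z in [('lid',0),('lid_bar',.035),('mouth',.119)]:
  for d in finder.pinpoint(q,'wrist'):
    v,u=d['location'];print(q,u,v,d['confidence'],onz(c,T,u,v,z))
E
```

```text
6.2333 [ 9.75281054e-01  2.68709309e-01 -1.16328101e-01  1.65931929e-05
 -1.18561828e+00  3.52542794e-01] [0.48940342 0.38035437 0.40474786] -103.92094022847336 [ 9.16204982e-05  1.07804697e-04 -9.99999990e-01] [ 0.17434657  0.46737944 -0.21948763] [-0.11534104  0.13848442  0.00380911]
lid 251.7 219.5 0.78 [0.45210388 0.486223   0.        ]
lid 315.2 174.7 0.57 [0.49120924 0.38699976 0.        ]
lid_bar 244.5 221.6 0.75 [0.46160798 0.48447502 0.035     ]
lid_bar 315.3 180.3 0.61 [0.49105085 0.3862642  0.035     ]
mouth 545.6 180.5 0.96 [0.45692551 0.17331321 0.119     ]
```

View pics/w2.png

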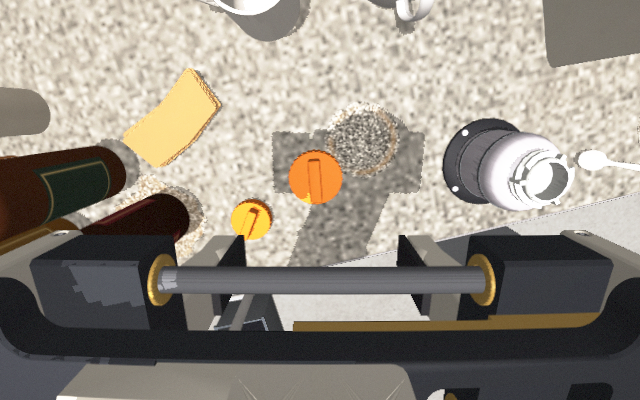

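The larger lid's top is at (315,178) in the wrist picture, and its bar is nearly vertical there. The smaller look-alike is at (251,219), and the canister's mouth is at (546,180). Next is an enlarged crop to check the bar's angle.

```bash
python3 - <<'E'
from m import *
im=cv2.imread('pics/w2.png');a,b=225,135
cv2.imwrite('pics/w2c.png',cv2.resize(im[b:b+110,a:a+130],None,fx=6,fy=5.4 if 0 else 5,interpolation=cv2.INTER_CUBIC)if 0 else cv2.resize(im[b:b+110,a:a+130],None,fx=5,fy=5,interpolation=cv2.INTER_CUBIC))
s=telemetry.get_state();c,T=camT('wrist',s)
# overlay predicted bar for few angles
for ang in (-10,-14,-18):
    a_=np.radians(ang);d=np.array([np.cos(a_),np.sin(a_),0]);P=np.array([.491,.3865,.0465])
    print(ang,[proj(c,T,P+k*.025*d).round(1) for k in(-1,1)])
E
```

```text
-10 [array([316.6, 203.2]), array([313.1, 160.9])]
-14 [array([315.2, 203.3]), array([314.7, 160.9])]
-18 [array([313.7, 203.2]), array([316.2, 160.9])]
```

View pics/w2c.png

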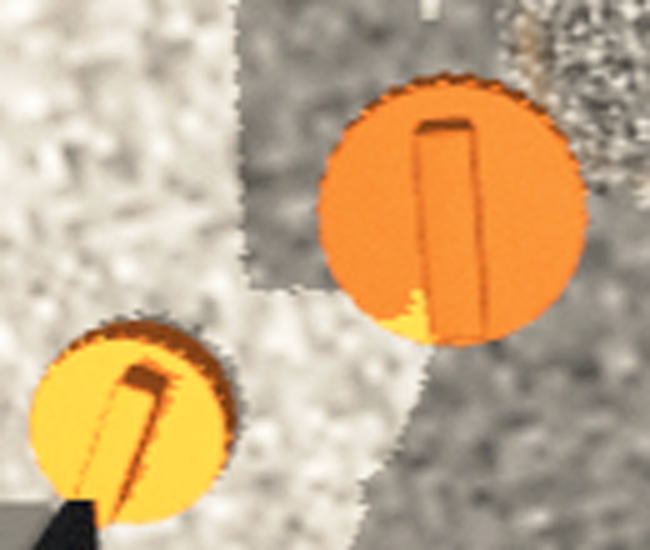

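Call:
play_rows([
  {"gripper": 1, "tx": 0, "ty": 0, "tz": -0.26, "ax": -0.45, "ay": 0, "az": 0},
  {"gripper": 1, "tx": 1, "ty": 0, "tz": 0, "ax": 0, "ay": 0, "az": 0},
  {"gripper": 1, "tx": 1, "ty": 0, "tz": 0, "ax": 0, "ay": 0, "az": 0},
  {"gripper": 0.6, "tx": 1, "ty": 0, "tz": 0, "ax": 0, "ay": 0, "az": 0},
  {"gripper": 0.6, "tx": 1, "ty": 0, "tz": 0, "ax": 0, "ay": 0, "az": 0},
  {"gripper": 0.6, "tx": 1, "ty": 0, "tz": 0, "ax": 0, "ay": 0, "az": 0},
  {"gripper": 0.6, "tx": 1, "ty": 0, "tz": 0, "ax": 0, "ay": 0, "az": 0},
  {"gripper": 0.6, "tx": 1, "ty": 0, "tz": 0, "ax": 0, "ay": 0, "az": 0},
  {"gripper": 0.6, "tx": 0.6, "ty": 0, "tz": 0, "ax": 0, "ay": 0, "az": 0},
  {"gripper": 0.6, "tx": 0.35, "ty": 0, "tz": 0, "ax": 0, "ay": 0, "az": 0},
  {"gripper": 0.6, "tx": 0, "ty": 0, "tz": 0, "ax": 0, "ay": 0, "az": 0},
], newtons=25)

```text
t: 7.35
eef_pos: [0.4907, 0.3862, 0.2039]
ee_rot: [-0.449, 1.567, -2.221]
force: [-1.4, -0.0, 0.8]
width: 0.0527
```

```bash
python3 - <<'E'
from m import *
s=telemetry.get_state();print(s['t'],s['eef_pos'],theta(s),s['force'],s['width'])
save(optics.grab_frame('wrist'),'w3.png')
E
```

```text
7.35 [0.49066298 0.38617511 0.2038708 ] -101.51861242609839 [-1.36193466 -0.02158005  0.84224466] 0.052731507768677514
```

View pics/w3.png

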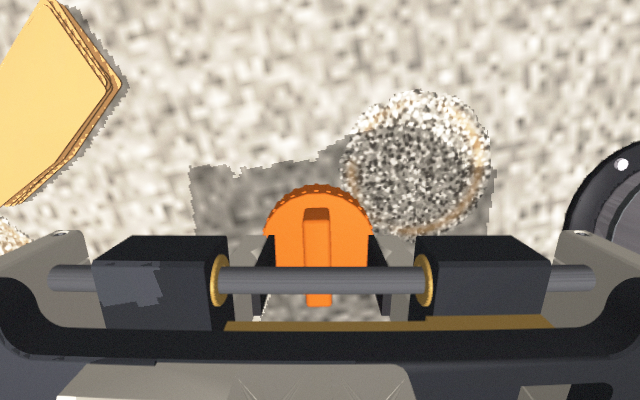

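Call:
play_rows([
  {"gripper": 0.2, "tx": 0, "ty": 0, "tz": 0, "ax": 0, "ay": 0, "az": 0},
  {"gripper": 0, "tx": 0, "ty": 0, "tz": 0, "ax": 0, "ay": 0, "az": 0},
  {"gripper": 0, "tx": 0, "ty": 0, "tz": 0, "ax": 0, "ay": 0, "az": 0},
  {"gripper": 0, "tx": 0, "ty": 0, "tz": 0, "ax": 0, "ay": 0, "az": 0},
  {"gripper": 0, "tx": 0, "ty": 0, "tz": 0, "ax": 0, "ay": 0, "az": 0},
  {"gripper": 0, "tx": 0, "ty": 0, "tz": 0, "ax": 0, "ay": 0, "az": 0},
])

```text
t: 7.9
eef_pos: [0.491, 0.3867, 0.2064]
ee_rot: [2.781, 1.57, 1.01]
force: [0.1, 0.2, 0.6]
width: 0.018
```

```bash
python3 - <<'E'
from m import *
s=telemetry.get_state();print(s['t'],s['eef_pos'],theta(s),s['force'],s['width'],Ttool(s)[:3,0])
save(optics.grab_frame('wrist'),'w4.png')
E
```

```text
7.9 [0.49103578 0.38669944 0.20637198] -101.44346751594466 [0.10326072 0.15473948 0.57239578] 0.01802555504917684 [ 3.85468004e-04  6.14085431e-04 -9.99999737e-01]
```

View pics/w4.png

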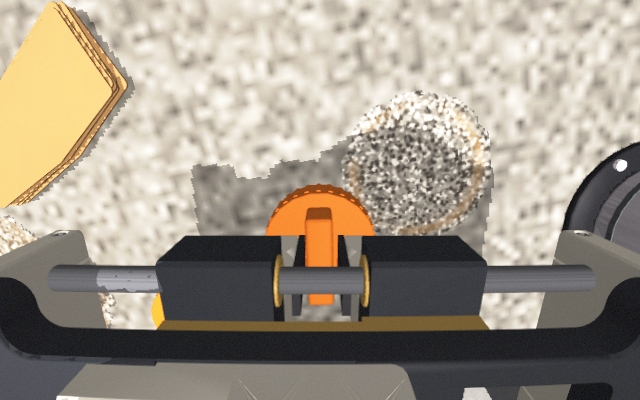

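Call:
play_rows([
  {"gripper": 0, "tx": 0, "ty": 0, "tz": 0, "ax": 0, "ay": 0, "az": 0},
  {"gripper": 0, "tx": 0, "ty": 0, "tz": 0, "ax": 0, "ay": 0, "az": 0},
  {"gripper": 0, "tx": 0, "ty": 0, "tz": 0, "ax": 0, "ay": 0, "az": 0},
  {"gripper": 0, "tx": 0, "ty": 0, "tz": 0, "ax": 0, "ay": 0, "az": 0},
])

```text
t: 8.28
eef_pos: [0.4911, 0.3868, 0.2062]
ee_rot: [2.502, 1.57, 0.731]
force: [-0.1, -0.2, 2.3]
width: 0.0139
```

Call:
play_rows([
  {"gripper": 0, "tx": -0.3, "ty": 0, "tz": 0, "ax": 0, "ay": 0, "az": 0},
  {"gripper": 0, "tx": -0.7, "ty": 0, "tz": 0, "ax": 0, "ay": 0, "az": 0},
  {"gripper": 0, "tx": -1, "ty": 0, "tz": 0, "ax": 0, "ay": 0, "az": 0},
  {"gripper": 0, "tx": -1, "ty": 0, "tz": 0, "ax": 0, "ay": 0, "az": 0},
  {"gripper": 0, "tx": -1, "ty": 0, "tz": 0, "ax": 0, "ay": 0, "az": 0},
  {"gripper": 0, "tx": -1, "ty": 0, "tz": 0, "ax": 0, "ay": 0, "az": 0},
  {"gripper": 0, "tx": -1, "ty": 0, "tz": 0, "ax": 0, "ay": 0, "az": 0},
  {"gripper": 0, "tx": 0, "ty": 0, "tz": 0, "ax": 0, "ay": 0, "az": 0},
  {"gripper": 0, "tx": 0, "ty": 0, "tz": 0, "ax": 0, "ay": 0, "az": 0},
])

```text
t: 9.03
eef_pos: [0.491, 0.3867, 0.3578]
ee_rot: [2.787, 1.568, 1.017]
force: [-0.3, 0.1, -1.8]
width: 0.0135
```

```bash
python3 - <<'E'
from m import *
s=telemetry.get_state();print(s['t'],s['q'],s['eef_pos'],theta(s),s['force'],s['width'])
for n in ['wrist','top','scene']: save(optics.grab_frame(n),n+'5.png')
c,T=camT('wrist',s)
for q,z in [('mouth',.119),('canister',0)]:
  for d in finder.pinpoint(q,'wrist'):
    v,u=d['location'];print(q,u,v,d['confidence'],onz(c,T,u,v,z))
im=optics.grab_frame('wrist')
# model of bar top far edge in tool frame for offset e along tool y
M=np.linalg.inv(np.array(c['mount']));
def pt(p): return proj(c,np.array(c['mount']),np.array(p))
for e in (-.004,-.002,0,.002,.004):
    gx=.206-.0465
    print(e,'bar top far end',pt([gx,e+.025,.007]),pt([gx,e+.025,-.007]),pt([gx,e-.025,-.007]),pt([gx,e-.025,.007]),'toprim far',pt([.206-.024,e+.033,0]),pt([.206-.024,e-.033,0]))
E
```

```text
9.0333 [ 9.78995023e-01  3.09138690e-01 -1.70866185e-01 -1.31760061e-04
 -1.08770634e+00  3.92167678e-01] [0.49100081 0.38669979 0.35783644] -101.44157187298941 [-0.32794056  0.11935066 -1.77299297] 0.013504367043963392
mouth 600.2 204.5 0.63 [0.45651774 0.16856854 0.119     ]
canister 509.1 177.8 0.82 [0.45394058 0.17108201 0.        ]
-0.004 bar top far end [333.92901238 227.62051559] [305.7779404  227.63578135] [307.18018104 313.19195485] [332.79873972 313.17676748] toprim far [319.9537226  199.84246608] [320.09837712 301.3595559 ]
-0.002 bar top far end [333.97688685 223.8415799 ] [305.71841318 223.85684694] [307.12729617 310.07932507] [332.84145079 310.06413174] toprim far [319.94899226 196.40563206] [320.09431775 298.60078575]
0 bar top far end [334.02495838 220.03345726] [305.65862922 220.0487256 ] [307.07414493 306.94239386] [332.88437068 306.92719486] toprim far [319.94424176 192.94619113] [320.09023852 295.82346822]
0.002 bar top far end [334.07322552 216.19595921] [305.59859009 216.21122888] [307.02072692 303.78096789] [332.92749959 303.76576349] toprim far [319.93947115 189.46403211] [320.08613937 293.02747841]
0.004 bar top far end [334.12168667 212.32889887] [305.5382975  212.34416993] [306.96704179 300.59485316] [332.97083768 300.57964366] toprim far [319.93468052 185.9590454 ] [320.08202024 290.21269118]
```

View pics/wrist5.png

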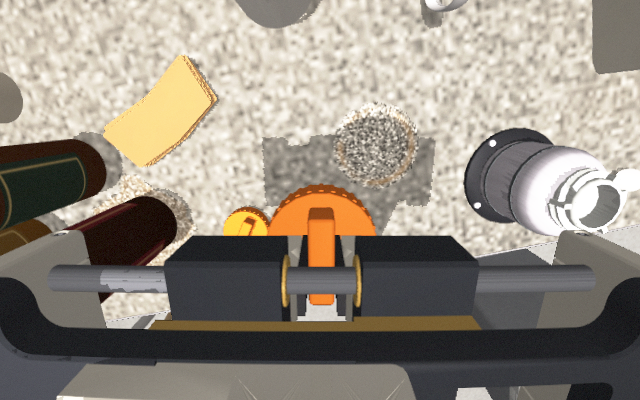

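```bash
python3 - <<'E'
from m import *
im=cv2.imread('pics/wrist5.png')
cv2.imwrite('pics/w5c.png',cv2.resize(im[180:320,250:390],None,fx=4,fy=4,interpolation=cv2.INTER_CUBIC))
for r in list(range(182,232,2))+list(range(296,312)): print(r,im[r,320],im[r,314], end=' | ')
E
```

```text
182 [132 144 151] [140 152 158] | 184 [ 25  68 138] [112 121 131] | 186 [ 27  72 140] [ 24  71 140] | 188 [ 22  70 142] [ 24  69 138] | 190 [ 50 136 246] [ 29  71 143] | 192 [ 20  68 143] [ 27  73 144] | 194 [ 49 135 245] [ 48 134 244] | 196 [ 57 148 250] [ 52 144 250] | 198 [ 52 145 250] [ 53 144 250] | 200 [ 56 147 251] [ 53 145 250] | 202 [ 58 149 251] [ 50 145 250] | 204 [ 55 147 250] [ 55 147 250] | 206 [ 53 143 249] [ 52 141 249] | 208 [ 22  68 137] [ 19  66 135] | 210 [ 24  71 140] [ 22  69 137] | 212 [ 24  68 141] [ 26  71 140] | 214 [ 24  72 143] [ 24  69 140] | 216 [ 21  70 141] [ 26  70 142] | 218 [ 21  70 144] [ 28  73 145] | 220 [ 39 118 230] [ 39 117 230] | 222 [ 41 129 243] [ 43 130 244] | 224 [ 52 143 250] [ 48 139 249] | 226 [ 52 141 250] [ 50 140 249] | 228 [ 46 140 249] [ 50 140 249] | 230 [ 48 138 249] [ 50 140 249] | 296 [ 44 134 248] [ 46 137 248] | 297 [ 45 135 248] [ 44 134 247] | 298 [ 43 136 247] [ 44 134 247] | 299 [ 46 137 248] [ 47 136 248] | 300 [ 46 137 248] [ 47 136 248] | 301 [ 43 135 247] [ 47 140 248] | 302 [ 45 136 248] [ 43 135 247] | 303 [ 45 131 244] [ 48 133 245] | 304 [ 26  92 193] [ 35  97 196] | 305 [161 169 183] [168 176 189] | 306 [204 210 215] [212 219 221] | 307 [203 212 216] [204 210 214] | 308 [209 215 218] [202 209 213] | 309 [208 214 218] [201 207 213] | 310 [207 211 216] [201 208 212] | 311 [205 211 216] [202 208 212] |
```

View pics/w5c.png

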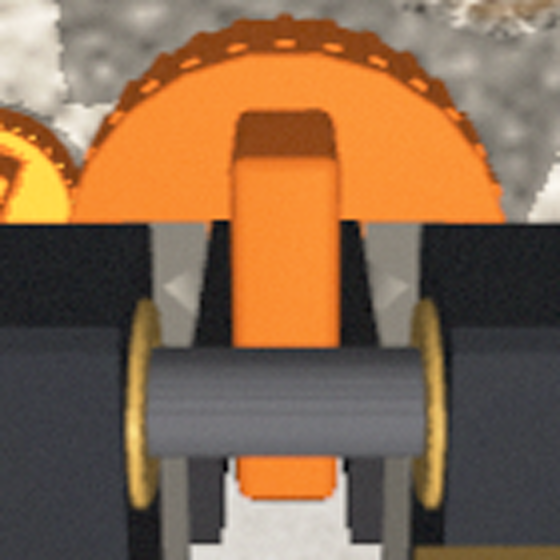

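View pics/top5.png

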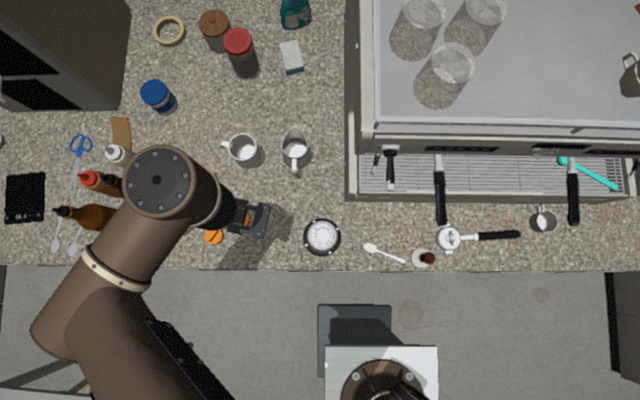

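The lid is held centred: the modelled and seen bar ends agree to about 1 mm. Next I go near the canister, turning to a favourable wrist angle, and stop short for a close look at the mouth.

Call:
play_rows([
  {"gripper": 0, "tx": 0, "ty": -0.27, "tz": 0.76, "ax": 0, "ay": 0, "az": 0},
  {"gripper": 0, "tx": 0, "ty": -0.27, "tz": 0.76, "ax": 0, "ay": 0, "az": 0},
  {"gripper": 0, "tx": 0, "ty": -0.27, "tz": 0.76, "ax": 0, "ay": 0, "az": 0},
  {"gripper": 0, "tx": 0, "ty": -0.27, "tz": 0.76, "ax": 0, "ay": 0, "az": 0},
  {"gripper": 0, "tx": 0, "ty": -0.27, "tz": 0.76, "ax": 0, "ay": 0, "az": 0},
  {"gripper": 0, "tx": 0, "ty": -0.27, "tz": 0.76, "ax": 0, "ay": 0, "az": 0},
  {"gripper": 0, "tx": 0, "ty": -0.27, "tz": 0.76, "ax": 0, "ay": 0, "az": 0},
  {"gripper": 0, "tx": 0, "ty": -0.27, "tz": 0.76, "ax": 0, "ay": 0, "az": 0},
  {"gripper": 0, "tx": 0, "ty": 0, "tz": 0, "ax": -0.95, "ay": 0, "az": 0},
  {"gripper": 0, "tx": 0, "ty": 0, "tz": 0, "ax": -0.95, "ay": 0, "az": 0},
  {"gripper": 0, "tx": 0, "ty": 0, "tz": 0, "ax": -0.95, "ay": 0, "az": 0},
  {"gripper": 0, "tx": 0, "ty": 0, "tz": 0, "ax": -0.95, "ay": 0, "az": 0},
  {"gripper": 0, "tx": 0, "ty": 0, "tz": 0, "ax": -0.95, "ay": 0, "az": 0},
  {"gripper": 0, "tx": 0, "ty": 0, "tz": 0, "ax": -0.95, "ay": 0, "az": 0},
  {"gripper": 0, "tx": 0, "ty": 0, "tz": 0, "ax": -0.95, "ay": 0, "az": 0},
  {"gripper": 0, "tx": 0, "ty": 0, "tz": 0, "ax": -0.95, "ay": 0, "az": 0},
  {"gripper": 0, "tx": 0, "ty": 0, "tz": 0, "ax": 0, "ay": 0, "az": 0},
  {"gripper": 0, "tx": 0, "ty": 0, "tz": 0, "ax": 0, "ay": 0, "az": 0},
])

```text
t: 10.83
eef_pos: [0.4079, 0.2484, 0.3556]
ee_rot: [-1.236, 1.57, -2.214]
force: [0.9, -0.4, 0.0]
width: 0.0136
```

```bash
python3 - <<'E'
from m import *
s=telemetry.get_state();print(s['t'],s['q'],s['eef_pos'],theta(s),s['force'],s['moment'],s['width'])
save(optics.grab_frame('wrist'),'w6.png')
c,T=camT('wrist',s)
for q,z in [('mouth',.119),('canister',0)]:
  for d in finder.pinpoint(q,'wrist'):
    v,u=d['location'];print(q,u,v,d['confidence'],onz(c,T,u,v,z))
E
```

```text
10.8333 [ 9.60184289e-01  7.13869630e-02 -4.81233985e-01 -2.79702532e-05
 -1.01890706e+00  1.20379866e+00] [0.40790296 0.24835408 0.35556939] -56.013746218772326 [ 0.9093938  -0.42028907  0.01553738] [-0.07223744  0.05861259 -0.05459971] 0.013648485567073465
mouth 438.9 221.4 0.86 [0.4554411  0.16998867 0.119     ]
canister 399.8 187.8 0.87 [0.45372912 0.168909   0.        ]
canister 434.0 214.5 0.43 [0.45092814 0.11482235 0.        ]
```

View pics/w6.png

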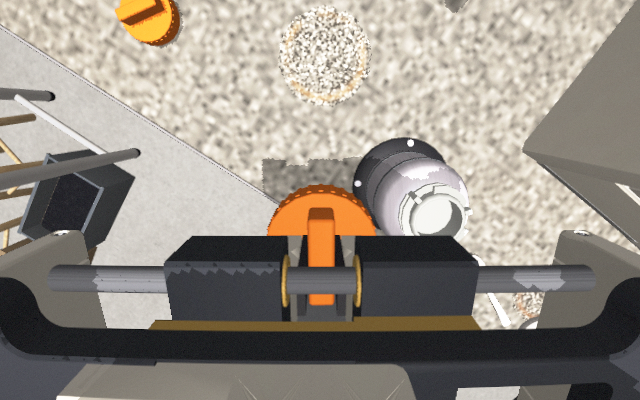

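I turned the wrong way (θ went to -56° when I wanted about -147°), so I'm turning clockwise 90°.

Call:
play_rows([
  {"gripper": 0, "tx": 0, "ty": 0, "tz": 0, "ax": 1, "ay": 0, "az": 0},
  {"gripper": 0, "tx": 0, "ty": 0, "tz": 0, "ax": 1, "ay": 0, "az": 0},
  {"gripper": 0, "tx": 0, "ty": 0, "tz": 0, "ax": 1, "ay": 0, "az": 0},
  {"gripper": 0, "tx": 0, "ty": 0, "tz": 0, "ax": 1, "ay": 0, "az": 0},
  {"gripper": 0, "tx": 0, "ty": 0, "tz": 0, "ax": 1, "ay": 0, "az": 0},
  {"gripper": 0, "tx": 0, "ty": 0, "tz": 0, "ax": 1, "ay": 0, "az": 0},
  {"gripper": 0, "tx": 0, "ty": 0, "tz": 0, "ax": 1, "ay": 0, "az": 0},
  {"gripper": 0, "tx": 0, "ty": 0, "tz": 0, "ax": 1, "ay": 0, "az": 0},
  {"gripper": 0, "tx": 0, "ty": 0, "tz": 0, "ax": 1, "ay": 0, "az": 0},
  {"gripper": 0, "tx": 0, "ty": 0, "tz": 0, "ax": 1, "ay": 0, "az": 0},
  {"gripper": 0, "tx": 0, "ty": 0, "tz": 0, "ax": 1, "ay": 0, "az": 0},
  {"gripper": 0, "tx": 0, "ty": 0, "tz": 0, "ax": 1, "ay": 0, "az": 0},
  {"gripper": 0, "tx": 0, "ty": 0, "tz": 0, "ax": 1, "ay": 0, "az": 0},
  {"gripper": 0, "tx": 0, "ty": 0, "tz": 0, "ax": 1, "ay": 0, "az": 0},
  {"gripper": 0, "tx": 0, "ty": 0, "tz": 0, "ax": 1, "ay": 0, "az": 0},
  {"gripper": 0, "tx": 0, "ty": 0, "tz": 0, "ax": 0, "ay": 0, "az": 0},
  {"gripper": 0, "tx": 0, "ty": 0, "tz": 0, "ax": 0, "ay": 0, "az": 0},
])

```text
t: 12.4
eef_pos: [0.4079, 0.2484, 0.3559]
ee_rot: [0.173, 1.571, -2.37]
force: [0.4, 0.5, -0.5]
width: 0.014
```

```bash
python3 - <<'E'
from m import *
s=telemetry.get_state();print(s['t'],s['q'],s['eef_pos'],theta(s),Ttool(s)[:3,0],s['force'],s['moment'],s['width'])
save(optics.grab_frame('wrist'),'w7.png')
c,T=camT('wrist',s)
for q,z in [('mouth',.119),('canister',0)]:
  for d in finder.pinpoint(q,'wrist'):
    v,u=d['location'];print(q,u,v,d['confidence'],onz(c,T,u,v,z))
im=cv2.imread('pics/w7.png');cv2.imwrite('pics/w7c.png',cv2.resize(im[60:260,220:420],None,fx=3.5,fy=2.95,interpolation=cv2.INTER_CUBIC))
E
```

```text
12.4 [ 9.60190814e-01  7.09397144e-02 -4.80952000e-01 -1.45234535e-05
 -1.01896949e+00 -3.61820300e-01] [0.40792824 0.24839119 0.35587848] -145.716331278813 [-4.73328961e-05 -4.60653135e-05 -9.99999998e-01] [ 0.41032927  0.47544332 -0.48472401] [-0.07060312  0.15197679  0.01559682] 0.014036076381784106
mouth 328.4 89.9 0.78 [0.45520586 0.16922273 0.119     ]
mouth 324.0 102.2 0.57 [0.45313504 0.17757131 0.119     ]
canister 327.1 98.9 0.85 [0.45403634 0.16823486 0.        ]
```

View pics/w7.png

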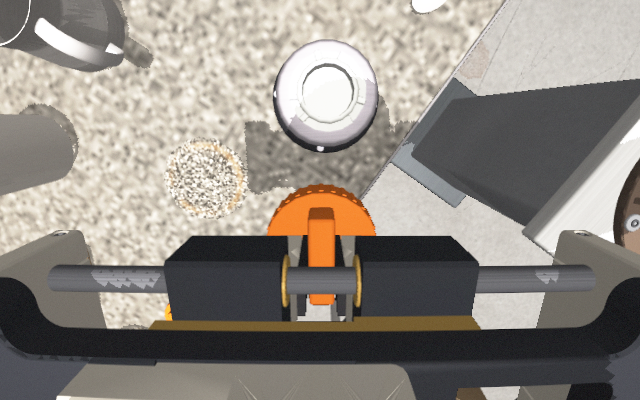

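View pics/w7c.png

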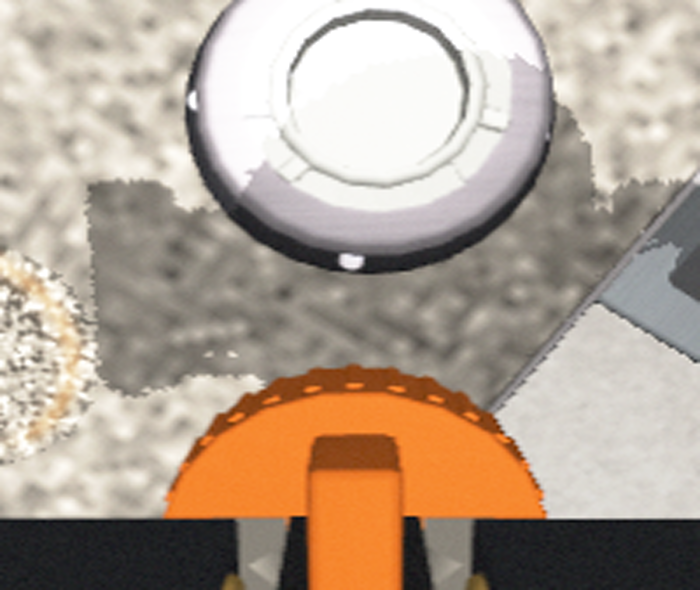

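```bash
cat > ov.py <<'E'
from m import *
import sys
def overlay(pic,out,s,C,crop,f):
    c,T=camT('wrist',s);a,b,w,h=crop
    im=cv2.imread(pic);im=cv2.resize(im[b:b+h,a:a+w],None,fx=f,fy=f,interpolation=cv2.INTER_CUBIC)
    for r,z,col in [(.022,.119,(0,0,255)),(.042,.08,(255,0,0)),(.056,.006,(0,200,0))]:
        P=np.array([proj(c,T,[C[0]+r*np.cos(t),C[1]+r*np.sin(t),z]) for t in np.linspace(0,6.283,90)])
        cv2.polylines(im,[np.int32((P-[a-.5,b-.5])*f)],True,col,1)
    cv2.imwrite(out,im)
E
python3 - <<'E'
from ov import *
s=telemetry.get_state()
overlay('pics/w7.png','pics/w7o.png',s,(.4552,.1693),(240,20,170,150),4)
E
```

```text
(no output)
```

View pics/w7o.png

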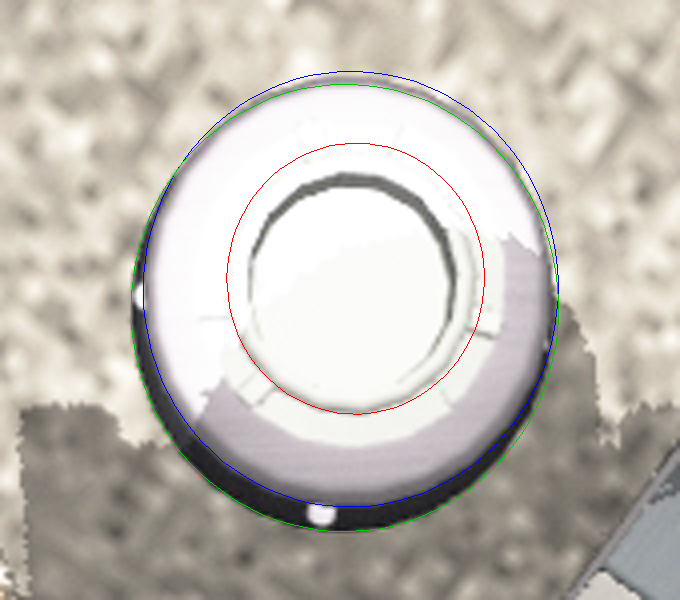

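```bash
python3 - <<'E'
from m import *
im=cv2.imread('pics/w7.png')[20:170,240:410].astype(float).mean(2)
e=np.clip((im-170)/(256-170),0,1)**2*255
e=cv2.createCLAHE(4,(4,4)).apply(e.astype(np.uint8))
cv2.imwrite('pics/w7e.png',cv2.resize(e,None,fx=4,fy=4,interpolation=cv2.INTER_CUBIC))
E
```

```text
(no output)
```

View pics/w7e.png

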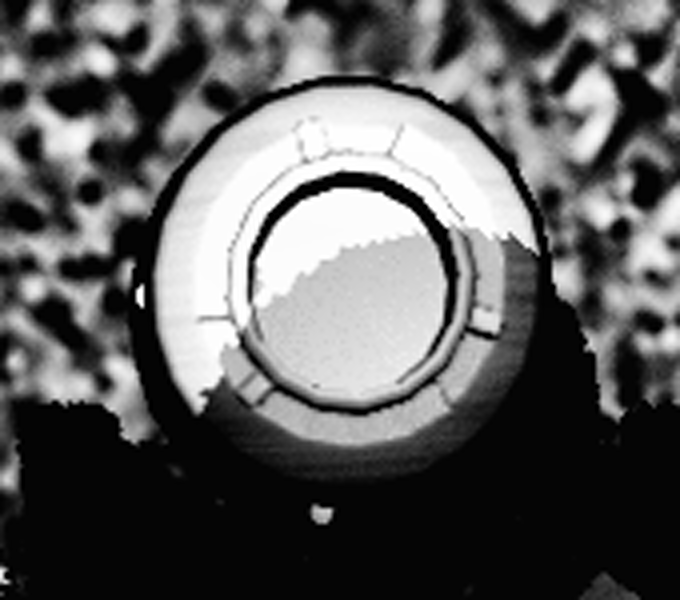

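The contrast picture shows the rim centred at about (327.7,90.0) in the wrist frame. It also shows three ribs and thread ends, with gaps at image angles of about 71–100°, 191–222° and -49 to -20°.

```bash
python3 - <<'E'
from m import *
s=telemetry.get_state();c,T=camT('wrist',s)
C=onz(c,T,327.7,90.0,.119);print(C)
Tt=Ttool(s)
C2=C-.0006*Tt[:3,2];print(C2)
d=C2-s['eef_pos'];print('y',d@Tt[:3,1]/.025,'z',d@Tt[:3,2]/.025,theta(s))
# gap angles on z=.108 plane in world
def ang(x,y):
    P=onz(c,T,240+x/4-.375,20+y/4-.375,.110);return np.degrees(np.arctan2(*(P-C)[1::-1]))
for n,p in dict(rib1=(313,138),rib2=(487,320),rib3=(250,390),end1=(402,137),end2=(447,400),end3=(212,318)).items(): print(n,ang(*p)%120)
E
```

```text
[0.45560097 0.16957331 0.119     ]
[0.45609673 0.16991127 0.11900001]
y 3.679174214659542 z 0.17751425963515394 -145.7178802877
rib1 79.72471757123931
rib2 80.8749948682021
rib3 78.80542683901163
end1 44.789551198334806
end2 45.90256174814013
end3 46.68772862711068
```

Gap centre is at about 60° (mod 120). I'll land about 15° clockwise of the thread ends; the contact height will tell which way round the lid's lugs are.

Call:
play_rows([
  {"gripper": 0, "tx": 0, "ty": 0.4, "tz": 0.02, "ax": 0, "ay": 0, "az": 0},
  {"gripper": 0, "tx": 0, "ty": 0.75, "tz": 0.04, "ax": 0, "ay": 0, "az": 0},
  {"gripper": 0, "tx": 0, "ty": 0.75, "tz": 0.04, "ax": 0, "ay": 0, "az": 0},
  {"gripper": 0, "tx": 0, "ty": 0.75, "tz": 0.04, "ax": 0, "ay": 0, "az": 0},
  {"gripper": 0, "tx": 0, "ty": 0.63, "tz": 0.02, "ax": 0, "ay": 0, "az": 0},
  {"gripper": 0, "tx": 0, "ty": 0.4, "tz": 0.02, "ax": 0, "ay": 0, "az": 0},
  {"gripper": 0, "tx": 0, "ty": 0, "tz": 0, "ax": 0.9, "ay": 0, "az": 0},
  {"gripper": 0, "tx": 0.2, "ty": 0, "tz": 0, "ax": 1, "ay": 0, "az": 0},
  {"gripper": 0, "tx": 0.3, "ty": 0, "tz": 0, "ax": 1, "ay": 0, "az": 0},
  {"gripper": 0, "tx": 0.3, "ty": 0, "tz": 0, "ax": 1, "ay": 0, "az": 0},
  {"gripper": 0, "tx": 0.3, "ty": 0, "tz": 0, "ax": 0.9, "ay": 0, "az": 0},
  {"gripper": 0, "tx": 0.1, "ty": 0, "tz": 0, "ax": 0, "ay": 0, "az": 0},
  {"gripper": 0, "tx": 0, "ty": 0, "tz": 0, "ax": 0, "ay": 0, "az": 0},
  {"gripper": 0, "tx": 0, "ty": 0, "tz": 0, "ax": 0, "ay": 0, "az": 0},
])

```text
t: 13.72
eef_pos: [0.456, 0.1697, 0.3261]
ee_rot: [1.741, 1.571, -1.303]
force: [-0.0, 0.1, -1.9]
width: 0.0137
```

```bash
python3 - <<'E'
from m import *
s=telemetry.get_state();print(s['t'],s['q'],s['eef_pos'],s['eef_pos'][2]-.206,theta(s),(theta(s)+90)%120,s['force'],s['moment'],s['width'])
for n in ['top','scene','wrist']: save(optics.grab_frame(n),n+'8.png')
im=cv2.imread('pics/scene8.png');cv2.imwrite('pics/scene8c.png',cv2.resize(im[150:270,270:430],None,fx=4.5,fy=4.5,interpolation=cv2.INTER_CUBIC))
E
```

```text
13.7167 [ 7.61538404e-01  1.17421484e-01 -5.04920085e-01  1.88837688e-04
 -9.48537446e-01 -6.64520862e-01] [0.4560173  0.16971779 0.32609516] 0.12009515503036536 -174.4349973552192 35.565002644780805 [-0.04826362  0.09117776 -1.86623195] [0.01372094 0.1156022  0.03638865] 0.0136502944267677
```

View pics/scene8c.png

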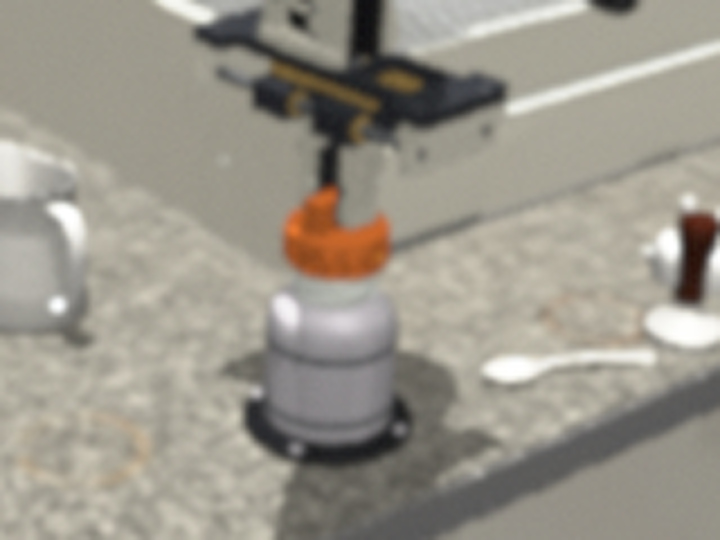

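View pics/wrist8.png

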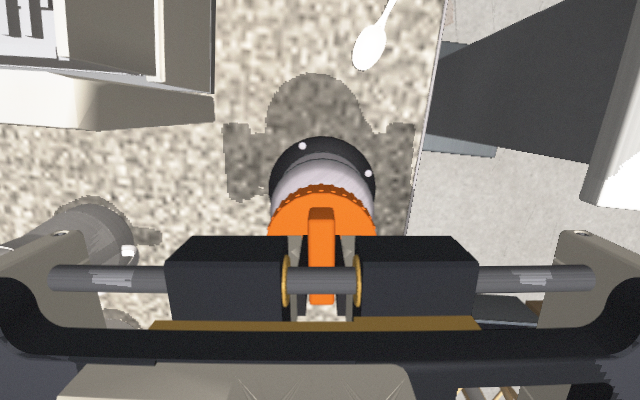

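Call:
play_rows([
  {"gripper": 0, "tx": 0.06, "ty": 0, "tz": 0, "ax": 0, "ay": 0, "az": 0},
  {"gripper": 0, "tx": 0.06, "ty": 0, "tz": 0, "ax": 0, "ay": 0, "az": 0},
  {"gripper": 0, "tx": 0.06, "ty": 0, "tz": 0, "ax": 0, "ay": 0, "az": 0},
  {"gripper": 0, "tx": 0.03, "ty": 0, "tz": 0, "ax": 0, "ay": 0, "az": 0},
  {"gripper": 0, "tx": 0, "ty": 0, "tz": 0, "ax": 0, "ay": 0, "az": 0},
], newtons=20)

```text
t: 14.28
eef_pos: [0.4558, 0.1697, 0.3204]
ee_rot: [0.508, 1.57, -2.54]
force: [-0.4, -0.1, -1.3]
width: 0.0142
```

Call:
play_rows([
  {"gripper": 0, "tx": 0.04, "ty": 0, "tz": 0, "ax": 0, "ay": 0, "az": 0},
  {"gripper": 0, "tx": 0, "ty": 0, "tz": 0, "ax": 0, "ay": 0, "az": 0},
])

```text
t: 14.45
eef_pos: [0.4558, 0.1697, 0.3195]
ee_rot: [0.425, 1.571, -2.623]
force: [0.3, 0.2, -1.6]
width: 0.0137
```

Call:
play_rows([
  {"gripper": 0, "tx": 0.03, "ty": 0, "tz": 0, "ax": 0, "ay": 0, "az": 0},
  {"gripper": 0, "tx": 0, "ty": 0, "tz": 0, "ax": 0, "ay": 0, "az": 0},
])

```text
t: 14.62
eef_pos: [0.4559, 0.1697, 0.3188]
ee_rot: [0.534, 1.571, -2.514]
force: [-0.1, -0.7, -1.0]
width: 0.0141
```

Call:
play_rows([
  {"gripper": 0, "tx": 0.04, "ty": 0, "tz": 0, "ax": 0, "ay": 0, "az": 0},
  {"gripper": 0, "tx": 0, "ty": 0, "tz": 0, "ax": 0, "ay": 0, "az": 0},
])

```text
t: 14.78
eef_pos: [0.4558, 0.1697, 0.3177]
ee_rot: [0.44, 1.571, -2.608]
force: [0.7, 0.8, -1.3]
width: 0.0138
```

Call:
play_rows([
  {"gripper": 0, "tx": 0.04, "ty": 0, "tz": 0, "ax": 0, "ay": 0, "az": 0},
  {"gripper": 0, "tx": 0, "ty": 0, "tz": 0, "ax": 0, "ay": 0, "az": 0},
])

```text
t: 14.95
eef_pos: [0.4558, 0.1697, 0.3167]
ee_rot: [0.412, 1.571, -2.636]
force: [1.0, 0.8, -0.4]
width: 0.0136
```

Call:
play_rows([
  {"gripper": 0, "tx": 0.04, "ty": 0, "tz": 0, "ax": 0, "ay": 0, "az": 0},
  {"gripper": 0, "tx": 0, "ty": 0, "tz": 0, "ax": 0, "ay": 0, "az": 0},
])

```text
t: 15.12
eef_pos: [0.4558, 0.1697, 0.3158]
ee_rot: [0.394, 1.571, -2.654]
force: [-0.1, 0.1, -0.4]
width: 0.0138
```

Call:
play_rows([
  {"gripper": 0, "tx": 0.03, "ty": 0, "tz": 0, "ax": 0, "ay": 0, "az": 0},
  {"gripper": 0, "tx": 0, "ty": 0, "tz": 0, "ax": 0, "ay": 0, "az": 0},
])

```text
t: 15.28
eef_pos: [0.4559, 0.1698, 0.3151]
ee_rot: [3.092, 1.571, 0.044]
force: [-0.4, -0.1, -0.3]
width: 0.014
```

Call:
play_rows([
  {"gripper": 0, "tx": 0.03, "ty": 0, "tz": 0, "ax": 0, "ay": 0, "az": 0},
  {"gripper": 0, "tx": 0, "ty": 0, "tz": 0, "ax": 0, "ay": 0, "az": 0},
])

```text
t: 15.45
eef_pos: [0.456, 0.1698, 0.3148]
ee_rot: [-3.103, 1.57, 0.133]
force: [-1.0, -0.8, 3.9]
width: 0.0138
```

Contact came at a lid height of 108.9 mm. That fits lugs just past the ribs, so the drop should come after about 76–95° anticlockwise. I'm turning back while following the climb.

Call:
play_rows([
  {"gripper": 0, "tx": -0.009, "ty": 0, "tz": 0, "ax": -0.5, "ay": 0, "az": 0},
  {"gripper": 0, "tx": -0.009, "ty": 0, "tz": 0, "ax": -0.5, "ay": 0, "az": 0},
  {"gripper": 0, "tx": -0.009, "ty": 0, "tz": 0, "ax": -0.5, "ay": 0, "az": 0},
  {"gripper": 0, "tx": -0.009, "ty": 0, "tz": 0, "ax": -0.5, "ay": 0, "az": 0},
])

```text
t: 15.78
eef_pos: [0.456, 0.1701, 0.3157]
ee_rot: [-2.562, 1.569, 0.886]
force: [-0.6, 1.8, 1.1]
width: 0.0136
```

```bash
cat > st.py <<'E'
from m import *
s=telemetry.get_state();print(round(s['t'],2),'q6',s['q'][5].round(3),'pos',s['eef_pos'].round(4),'lid',round(s['eef_pos'][2]-.206,4),'th',round(theta(s),1),'lug',round((theta(s)+30)%120,1),'F',s['force'].round(1),'M',s['moment'].round(3),'w',round(s['width'],4))
E
python3 st.py
```

```text
15.78 q6 -0.456 pos [0.456  0.1701 0.3157] lid 0.1097 th -162.5 lug 107.5 F [-0.6  1.8  1.1] M [ 0.469  0.62  -0.091] w 0.0136
```

Call:
play_rows([
  {"gripper": 0, "tx": 0.006, "ty": 0, "tz": 0, "ax": -0.5, "ay": 0, "az": 0},
  {"gripper": 0, "tx": -0.009, "ty": 0, "tz": 0, "ax": -0.5, "ay": 0, "az": 0},
  {"gripper": 0, "tx": -0.009, "ty": 0, "tz": 0, "ax": -0.5, "ay": 0, "az": 0},
  {"gripper": 0, "tx": -0.009, "ty": 0, "tz": 0, "ax": -0.5, "ay": 0, "az": 0},
  {"gripper": 0, "tx": -0.009, "ty": 0, "tz": 0, "ax": -0.5, "ay": 0, "az": 0},
  {"gripper": 0, "tx": -0.009, "ty": 0, "tz": 0, "ax": -0.5, "ay": 0, "az": 0},
])

```text
t: 16.28
eef_pos: [0.4561, 0.1701, 0.317]
ee_rot: [-2.975, 1.569, 0.786]
force: [-0.9, 1.0, 4.9]
width: 0.014
```

```bash
python3 st.py
```

```text
16.28 q6 -0.142 pos [0.4561 0.1701 0.317 ] lid 0.111 th -144.5 lug 5.5 F [-0.9  1.   4.9] M [ 0.47   0.768 -0.123] w 0.014
```

Call:
play_rows([
  {"gripper": 0, "tx": -0.009, "ty": 0, "tz": 0, "ax": -0.5, "ay": 0, "az": 0},
  {"gripper": 0, "tx": -0.009, "ty": 0, "tz": 0, "ax": -0.5, "ay": 0, "az": 0},
  {"gripper": 0, "tx": -0.009, "ty": 0, "tz": 0, "ax": -0.5, "ay": 0, "az": 0},
  {"gripper": 0, "tx": -0.009, "ty": 0, "tz": 0, "ax": -0.5, "ay": 0, "az": 0},
  {"gripper": 0, "tx": -0.009, "ty": 0, "tz": 0, "ax": -0.5, "ay": 0, "az": 0},
  {"gripper": 0, "tx": -0.009, "ty": 0, "tz": 0, "ax": -0.5, "ay": 0, "az": 0},
])

```text
t: 16.78
eef_pos: [0.4561, 0.1701, 0.3183]
ee_rot: [2.959, 1.569, 0.752]
force: [-1.9, 1.8, 4.9]
width: 0.0139
```

```bash
python3 st.py
```

```text
16.78 q6 0.172 pos [0.4561 0.1701 0.3183] lid 0.1123 th -126.5 lug 23.5 F [-1.9  1.8  4.9] M [ 0.397  0.652 -0.157] w 0.0139
```

Force is a steady ~5 N, and the climb matches the thread. Continuing.

Call:
play_rows([
  {"gripper": 0, "tx": -0.009, "ty": 0, "tz": 0, "ax": -0.5, "ay": 0, "az": 0},
  {"gripper": 0, "tx": -0.009, "ty": 0, "tz": 0, "ax": -0.5, "ay": 0, "az": 0},
  {"gripper": 0, "tx": -0.009, "ty": 0, "tz": 0, "ax": -0.5, "ay": 0, "az": 0},
  {"gripper": 0, "tx": -0.009, "ty": 0, "tz": 0, "ax": -0.5, "ay": 0, "az": 0},
  {"gripper": 0, "tx": -0.009, "ty": 0, "tz": 0, "ax": -0.5, "ay": 0, "az": 0},
  {"gripper": 0, "tx": -0.009, "ty": 0, "tz": 0, "ax": -0.5, "ay": 0, "az": 0},
])

```text
t: 17.28
eef_pos: [0.4561, 0.1701, 0.3196]
ee_rot: [2.652, 1.569, 0.759]
force: [0.4, 2.5, 1.0]
width: 0.014
```

```bash
python3 st.py
```

```text
17.28 q6 0.486 pos [0.4561 0.1701 0.3196] lid 0.1136 th -108.5 lug 41.5 F [0.4 2.5 1. ] M [ 0.648  0.101 -0.058] w 0.014
```

Call:
play_rows([
  {"gripper": 0, "tx": -0.005, "ty": 0, "tz": 0, "ax": -0.5, "ay": 0, "az": 0},
  {"gripper": 0, "tx": -0.005, "ty": 0, "tz": 0, "ax": -0.5, "ay": 0, "az": 0},
])

```text
t: 17.45
eef_pos: [0.4561, 0.17, 0.3196]
ee_rot: [2.479, 1.569, 0.69]
force: [0.3, 0.0, 0.0]
width: 0.0139
```

```bash
python3 st.py
```

```text
17.45 q6 0.591 pos [0.4561 0.17   0.3196] lid 0.1136 th -102.5 lug 47.5 F [0.3 0.  0. ] M [-0.119  0.175  0.005] w 0.0139
```

Call:
play_rows([
  {"gripper": 0, "tx": 0, "ty": 0, "tz": 0, "ax": -0.5, "ay": 0, "az": 0},
  {"gripper": 0, "tx": 0, "ty": 0, "tz": 0, "ax": -0.3, "ay": 0, "az": 0},
])

```text
t: 17.62
eef_pos: [0.4558, 0.1697, 0.3191]
ee_rot: [-2.172, 1.571, 2.406]
force: [-1.2, -0.6, -1.3]
width: 0.0139
```

```bash
python3 st.py
```

```text
17.62 q6 0.675 pos [0.4558 0.1697 0.3191] lid 0.1131 th -97.7 lug 52.3 F [-1.2 -0.6 -1.3] M [-0.09   0.106 -0.023] w 0.0139
```

The load vanished at lug ≈ 50°, as predicted: the lugs have passed the thread ends. I'll turn a few degrees more and lower into the gap.

Call:
play_rows([
  {"gripper": 0, "tx": 0.04, "ty": 0, "tz": 0, "ax": -0.5, "ay": 0, "az": 0},
  {"gripper": 0, "tx": 0.04, "ty": 0, "tz": 0, "ax": -0.2, "ay": 0, "az": 0},
  {"gripper": 0, "tx": 0, "ty": 0, "tz": 0, "ax": 0, "ay": 0, "az": 0},
])

```text
t: 17.87
eef_pos: [0.4558, 0.1697, 0.3169]
ee_rot: [-1.004, 1.57, -2.638]
force: [0.6, 0.5, -0.6]
width: 0.0136
```

Call:
play_rows([
  {"gripper": 0, "tx": 0.05, "ty": 0, "tz": 0, "ax": 0, "ay": 0, "az": 0},
  {"gripper": 0, "tx": 0.03, "ty": 0, "tz": 0, "ax": 0, "ay": 0, "az": 0},
  {"gripper": 0, "tx": 0, "ty": 0, "tz": 0, "ax": 0, "ay": 0, "az": 0},
])

```text
t: 18.12
eef_pos: [0.4558, 0.1697, 0.315]
ee_rot: [-1.022, 1.57, -2.657]
force: [0.6, -0.9, -1.3]
width: 0.014
```

Call:
play_rows([
  {"gripper": 0, "tx": 0.04, "ty": 0, "tz": 0, "ax": 0, "ay": 0, "az": 0},
  {"gripper": 0, "tx": 0, "ty": 0, "tz": 0, "ax": 0, "ay": 0, "az": 0},
])

```text
t: 18.28
eef_pos: [0.4558, 0.1697, 0.3141]
ee_rot: [-0.938, 1.571, -2.572]
force: [-0.5, -0.2, -1.1]
width: 0.0141
```

```bash
python3 st.py
```

```text
18.28 q6 0.745 pos [0.4558 0.1697 0.3141] lid 0.1081 th -93.7 lug 56.3 F [-0.5 -0.2 -1.1] M [-0.085  0.112  0.029] w 0.0141
```

Dropping freely, already below the thread tops. Continuing to the gap floor.

Call:
play_rows([
  {"gripper": 0, "tx": 0.04, "ty": 0, "tz": 0, "ax": 0, "ay": 0, "az": 0},
  {"gripper": 0, "tx": 0, "ty": 0, "tz": 0, "ax": 0, "ay": 0, "az": 0},
])

```text
t: 18.45
eef_pos: [0.4558, 0.1697, 0.3131]
ee_rot: [-1.153, 1.571, -2.787]
force: [0.2, 0.2, -0.2]
width: 0.0141
```

Call:
play_rows([
  {"gripper": 0, "tx": 0.03, "ty": 0, "tz": 0, "ax": 0, "ay": 0, "az": 0},
  {"gripper": 0, "tx": 0, "ty": 0, "tz": 0, "ax": 0, "ay": 0, "az": 0},
])

```text
t: 18.62
eef_pos: [0.4559, 0.1698, 0.3126]
ee_rot: [1.594, 1.571, -0.04]
force: [0.4, -0.4, 0.3]
width: 0.014
```

Call:
play_rows([
  {"gripper": 0, "tx": 0.02, "ty": 0, "tz": 0, "ax": 0, "ay": 0, "az": 0},
  {"gripper": 0, "tx": 0, "ty": 0, "tz": 0, "ax": 0, "ay": 0, "az": 0},
])

```text
t: 18.78
eef_pos: [0.456, 0.1698, 0.3124]
ee_rot: [1.774, 1.57, 0.14]
force: [-1.5, -1.0, 5.1]
width: 0.0142
```

```bash
python3 st.py
```

```text
18.78 q6 0.746 pos [0.456  0.1698 0.3124] lid 0.1064 th -93.6 lug 56.4 F [-1.5 -1.   5.1] M [-0.328  0.697  0.016] w 0.0142
```

Seated in the gap at 106.4 mm (about 7 mm above home) with ~6 N. Now I screw clockwise, following the pitch.

Call:
play_rows([
  {"gripper": 0, "tx": 0.007, "ty": 0, "tz": 0, "ax": 0.5, "ay": 0, "az": 0},
  {"gripper": 0, "tx": 0.009, "ty": 0, "tz": 0, "ax": 0.5, "ay": 0, "az": 0},
  {"gripper": 0, "tx": 0.009, "ty": 0, "tz": 0, "ax": 0.5, "ay": 0, "az": 0},
  {"gripper": 0, "tx": 0.009, "ty": 0, "tz": 0, "ax": 0.5, "ay": 0, "az": 0},
])

```text
t: 19.12
eef_pos: [0.4561, 0.1697, 0.3116]
ee_rot: [1.864, 1.57, 0.018]
force: [-0.2, -1.3, 3.4]
width: 0.0138
```

```bash
python3 st.py
```

```text
19.12 q6 0.534 pos [0.4561 0.1697 0.3116] lid 0.1056 th -105.8 lug 44.2 F [-0.2 -1.3  3.4] M [-0.598  0.218  0.084] w 0.0138
```

Call:
play_rows([
  {"gripper": 0, "tx": 0.009, "ty": 0, "tz": 0, "ax": 0.5, "ay": 0, "az": 0},
  {"gripper": 0, "tx": 0.009, "ty": 0, "tz": 0, "ax": 0.5, "ay": 0, "az": 0},
  {"gripper": 0, "tx": 0.009, "ty": 0, "tz": 0, "ax": 0.5, "ay": 0, "az": 0},
  {"gripper": 0, "tx": 0.009, "ty": 0, "tz": 0, "ax": 0.5, "ay": 0, "az": 0},
])

```text
t: 19.45
eef_pos: [0.4561, 0.1697, 0.3107]
ee_rot: [2.049, 1.57, -0.006]
force: [-0.9, -1.6, 3.6]
width: 0.0139
```

```bash
python3 st.py
```

```text
19.45 q6 0.324 pos [0.4561 0.1697 0.3107] lid 0.1047 th -117.8 lug 32.2 F [-0.9 -1.6  3.6] M [-0.499  0.334  0.083] w 0.0139
```

Tracking well, under the threads.

Call:
play_rows([
  {"gripper": 0, "tx": 0.009, "ty": 0, "tz": 0, "ax": 0.5, "ay": 0, "az": 0},
  {"gripper": 0, "tx": 0.009, "ty": 0, "tz": 0, "ax": 0.5, "ay": 0, "az": 0},
  {"gripper": 0, "tx": 0.009, "ty": 0, "tz": 0, "ax": 0.5, "ay": 0, "az": 0},
  {"gripper": 0, "tx": 0.009, "ty": 0, "tz": 0, "ax": 0.5, "ay": 0, "az": 0},
  {"gripper": 0, "tx": 0.009, "ty": 0, "tz": 0, "ax": 0.5, "ay": 0, "az": 0},
  {"gripper": 0, "tx": 0.009, "ty": 0, "tz": 0, "ax": 0.5, "ay": 0, "az": 0},
])

```text
t: 19.95
eef_pos: [0.4561, 0.1697, 0.3093]
ee_rot: [2.439, 1.57, 0.069]
force: [-0.2, -0.7, 3.6]
width: 0.0139
```

```bash
python3 st.py
```

```text
19.95 q6 0.01 pos [0.4561 0.1697 0.3093] lid 0.1033 th -135.8 lug 14.2 F [-0.2 -0.7  3.6] M [-0.51   0.307  0.094] w 0.0139
```

Call:
play_rows([
  {"gripper": 0, "tx": 0.009, "ty": 0, "tz": 0, "ax": 0.5, "ay": 0, "az": 0},
  {"gripper": 0, "tx": 0.009, "ty": 0, "tz": 0, "ax": 0.5, "ay": 0, "az": 0},
  {"gripper": 0, "tx": 0.009, "ty": 0, "tz": 0, "ax": 0.5, "ay": 0, "az": 0},
  {"gripper": 0, "tx": 0.009, "ty": 0, "tz": 0, "ax": 0.5, "ay": 0, "az": 0},
])

```text
t: 20.28
eef_pos: [0.4562, 0.1698, 0.3085]
ee_rot: [2.776, 1.57, 0.197]
force: [0.1, -0.3, 3.7]
width: 0.0138
```

```bash
python3 st.py
```

```text
20.28 q6 -0.199 pos [0.4562 0.1698 0.3085] lid 0.1025 th -147.8 lug 2.2 F [ 0.1 -0.3  3.7] M [-0.455  0.077  0.091] w 0.0138
```

Call:
play_rows([
  {"gripper": 0, "tx": 0.009, "ty": 0, "tz": 0, "ax": 0.5, "ay": 0, "az": 0},
  {"gripper": 0, "tx": 0.009, "ty": 0, "tz": 0, "ax": 0.5, "ay": 0, "az": 0},
  {"gripper": 0, "tx": 0.009, "ty": 0, "tz": 0, "ax": 0.5, "ay": 0, "az": 0},
])

```text
t: 20.53
eef_pos: [0.4562, 0.1698, 0.3077]
ee_rot: [2.942, 1.57, 0.206]
force: [-0.3, -1.3, 4.2]
width: 0.0138
```

```bash
python3 st.py
```

```text
20.53 q6 -0.356 pos [0.4562 0.1698 0.3077] lid 0.1017 th -156.8 lug 113.2 F [-0.3 -1.3  4.2] M [-0.376  0.089  0.044] w 0.0138
```

Call:
play_rows([
  {"gripper": 0, "tx": 0.009, "ty": 0, "tz": 0, "ax": 0.5, "ay": 0, "az": 0},
  {"gripper": 0, "tx": 0.009, "ty": 0, "tz": 0, "ax": 0.5, "ay": 0, "az": 0},
])

```text
t: 20.7
eef_pos: [0.4562, 0.1698, 0.3073]
ee_rot: [3.046, 1.57, 0.205]
force: [-0.9, -1.9, 4.5]
width: 0.0142
```

```bash
python3 st.py
```

```text
20.7 q6 -0.461 pos [0.4562 0.1698 0.3073] lid 0.1013 th -162.8 lug 107.2 F [-0.9 -1.9  4.5] M [-0.428  0.282  0.031] w 0.0142
```

Call:
play_rows([
  {"gripper": 0, "tx": 0.009, "ty": 0, "tz": 0, "ax": 0.5, "ay": 0, "az": 0},
  {"gripper": 0, "tx": 0.009, "ty": 0, "tz": 0, "ax": 0.5, "ay": 0, "az": 0},
])

```text
t: 20.87
eef_pos: [0.4562, 0.1698, 0.3069]
ee_rot: [3.113, 1.57, 0.168]
force: [0.8, -1.8, 3.6]
width: 0.0137
```

```bash
python3 st.py
```

```text
20.87 q6 -0.566 pos [0.4562 0.1698 0.3069] lid 0.1009 th -168.8 lug 101.2 F [ 0.8 -1.8  3.6] M [-0.42   0.026  0.017] w 0.0137
```

Call:
play_rows([
  {"gripper": 0, "tx": 0.009, "ty": 0, "tz": 0, "ax": 0.5, "ay": 0, "az": 0},
  {"gripper": 0, "tx": 0.009, "ty": 0, "tz": 0, "ax": 0.5, "ay": 0, "az": 0},
])

```text
t: 21.03
eef_pos: [0.4562, 0.1698, 0.3064]
ee_rot: [-3.063, 1.57, 0.17]
force: [0.9, -1.6, 3.7]
width: 0.0139
```

```bash
python3 st.py
```

```text
21.03 q6 -0.671 pos [0.4562 0.1698 0.3064] lid 0.1004 th -174.8 lug 95.2 F [ 0.9 -1.6  3.7] M [-0.478  0.076  0.072] w 0.0139
```

Call:
play_rows([
  {"gripper": 0, "tx": 0.009, "ty": 0, "tz": 0, "ax": 0.5, "ay": 0, "az": 0},
])

```text
t: 21.12
eef_pos: [0.4562, 0.1698, 0.3062]
ee_rot: [-3.071, 1.57, 0.11]
force: [-0.7, -0.8, 2.7]
width: 0.0138
```

```bash
python3 st.py
```

```text
21.12 q6 -0.723 pos [0.4562 0.1698 0.3062] lid 0.1002 th -177.8 lug 92.2 F [-0.7 -0.8  2.7] M [-0.447  0.13   0.026] w 0.0138
```

Call:
play_rows([
  {"gripper": 0, "tx": 0.009, "ty": 0, "tz": 0, "ax": 0.5, "ay": 0, "az": 0},
])

```text
t: 21.2
eef_pos: [0.4561, 0.1697, 0.3059]
ee_rot: [-3.019, 1.57, 0.109]
force: [-2.6, -0.5, 5.3]
width: 0.0135
```

```bash
python3 st.py
```

```text
21.2 q6 -0.775 pos [0.4561 0.1697 0.3059] lid 0.0999 th 179.2 lug 89.2 F [-2.6 -0.5  5.3] M [-0.089  0.963  0.208] w 0.0135
```

Call:
play_rows([
  {"gripper": 0, "tx": 0.006, "ty": 0, "tz": 0, "ax": 0.4, "ay": 0, "az": 0},
])

```text
t: 21.28
eef_pos: [0.456, 0.1698, 0.3059]
ee_rot: [-2.821, 1.57, 0.266]
force: [-2.9, -0.5, 7.5]
width: 0.0142
```

```bash
python3 st.py
```

```text
21.28 q6 -0.817 pos [0.456  0.1698 0.3059] lid 0.0999 th 176.8 lug 86.8 F [-2.9 -0.5  7.5] M [0.029 1.237 0.475] w 0.0142
```

The twist rose to 0.48 N m and the descent stopped at 99.9 mm, so the stop is reached. I'm easing the load, opening and retreating.

Call:
play_rows([
  {"gripper": 0, "tx": -0.006, "ty": 0, "tz": 0, "ax": -0.25, "ay": 0, "az": 0},
  {"gripper": 0.15, "tx": 0, "ty": 0, "tz": 0, "ax": 0, "ay": 0, "az": 0},
  {"gripper": 0.4, "tx": 0, "ty": 0, "tz": 0, "ax": 0, "ay": 0, "az": 0},
  {"gripper": 0.5, "tx": 0, "ty": 0, "tz": 0, "ax": 0, "ay": 0, "az": 0},
  {"gripper": 0.5, "tx": 0, "ty": 0, "tz": 0, "ax": 0, "ay": 0, "az": 0},
  {"gripper": 0.5, "tx": 0, "ty": 0, "tz": 0, "ax": 0, "ay": 0, "az": 0},
])

```text
t: 21.78
eef_pos: [0.4558, 0.1697, 0.3053]
ee_rot: [0.512, 1.57, -2.656]
force: [0.4, -0.5, -0.6]
width: 0.0353
```

```bash
python3 st.py; python3 - <<'E'
from m import *
save(optics.grab_frame('wrist'),'w9.png')
E
```

```text
21.78 q6 -0.789 pos [0.4558 0.1697 0.3053] lid 0.0993 th 178.4 lug 88.4 F [ 0.4 -0.5 -0.6] M [-0.017  0.125  0.016] w 0.0353
```

View pics/w9.png

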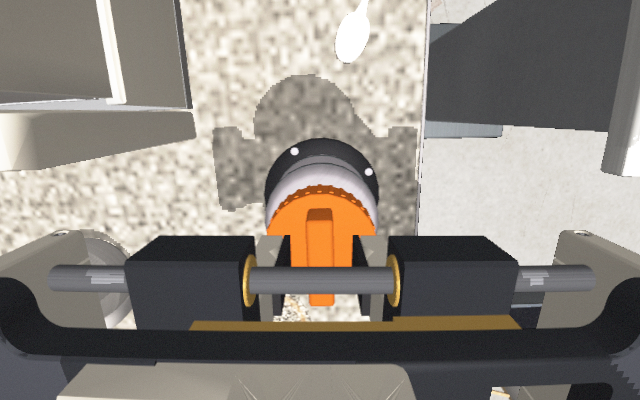

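Call:
play_rows([
  {"gripper": 0.5, "tx": -0.3, "ty": 0, "tz": 0, "ax": 0, "ay": 0, "az": 0},
  {"gripper": 0.5, "tx": -0.6, "ty": 0, "tz": 0, "ax": 0, "ay": 0, "az": 0},
  {"gripper": 0.5, "tx": -0.8, "ty": 0, "tz": 0, "ax": 0, "ay": 0, "az": 0},
  {"gripper": 0.5, "tx": -0.8, "ty": 0, "tz": 0, "ax": 0, "ay": 0, "az": 0},
  {"gripper": 0.5, "tx": -0.8, "ty": -0.5, "tz": 0, "ax": 0, "ay": 0, "az": 0},
  {"gripper": 0.5, "tx": 0, "ty": -1, "tz": 0, "ax": 0, "ay": 0, "az": 0},
  {"gripper": 0.5, "tx": 0, "ty": -1, "tz": 0, "ax": 0, "ay": 0, "az": 0},
  {"gripper": 0.5, "tx": 0, "ty": -1, "tz": 0, "ax": 0, "ay": 0, "az": 0},
  {"gripper": 0.5, "tx": 0, "ty": 0, "tz": 0, "ax": 0, "ay": 0, "az": 0},
  {"gripper": 0.5, "tx": 0, "ty": 0, "tz": 0, "ax": 0, "ay": 0, "az": 0},
  {"gripper": 0.5, "tx": 0, "ty": 0, "tz": 0, "ax": 0, "ay": 0, "az": 0},
])

```text
t: 22.75
eef_pos: [0.4581, 0.2571, 0.3881]
ee_rot: [0.822, 1.57, -2.346]
force: [-0.2, 0.1, -0.1]
width: 0.0436
```

```bash
python3 st.py; python3 - <<'E'
from m import *
s=telemetry.get_state()
for n in ['wrist','scene']: save(optics.grab_frame(n),n+'10.png')
c,T=camT('wrist',s)
C=np.array([.4560,.1698])
im=cv2.imread('pics/wrist10.png');f=3;a,b,w,h=200,0,250,200
im=cv2.resize(im[b:b+h,a:a+w],None,fx=f,fy=f,interpolation=cv2.INTER_CUBIC)
for r,z,col in [(.033,.0995+.024,(255,0,0)),(.056,.006,(0,200,0))]:
    P=np.array([proj(c,T,[C[0]+r*np.cos(t),C[1]+r*np.sin(t),z]) for t in np.linspace(0,6.283,90)])
    cv2.polylines(im,[np.int32((P-[a-.5,b-.5])*f)],True,col,1)
cv2.imwrite('pics/w10o.png',im)
for q,z in [('lid_bar',.1345),('lid',.0995)]:
  for d in finder.pinpoint(q,'wrist'):
    v,u=d['location'];print(q,u,v,d['confidence'],onz(c,T,u,v,z))
im=cv2.imread('pics/scene10.png');cv2.imwrite('pics/scene10c.png',cv2.resize(im[150:270,270:430],None,fx=4.5,fy=4.5,interpolation=cv2.INTER_CUBIC))
E
```

```text
22.75 q6 -0.912 pos [0.4581 0.2571 0.3881] lid 0.1821 th 178.5 lug 88.5 F [-0.2  0.1 -0.1] M [ 0.066  0.149 -0.003] w 0.0436
lid_bar 317.2 96.6 0.68 [0.45833475 0.16815488 0.1345    ]
lid 325.5 329.6 0.67 [0.45695312 0.40211535 0.0995    ]
lid 323.8 97.9 0.56 [0.45308887 0.16731215 0.0995    ]
```

View pics/w10o.png

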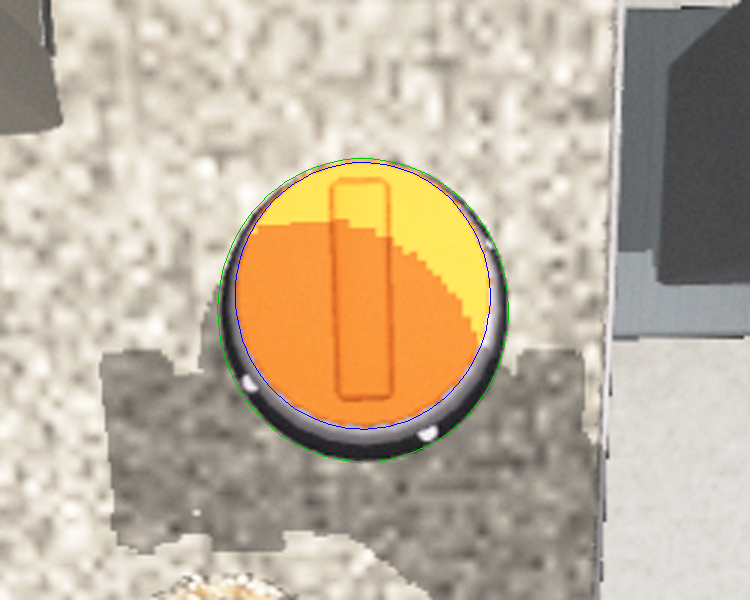

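View pics/scene10c.png

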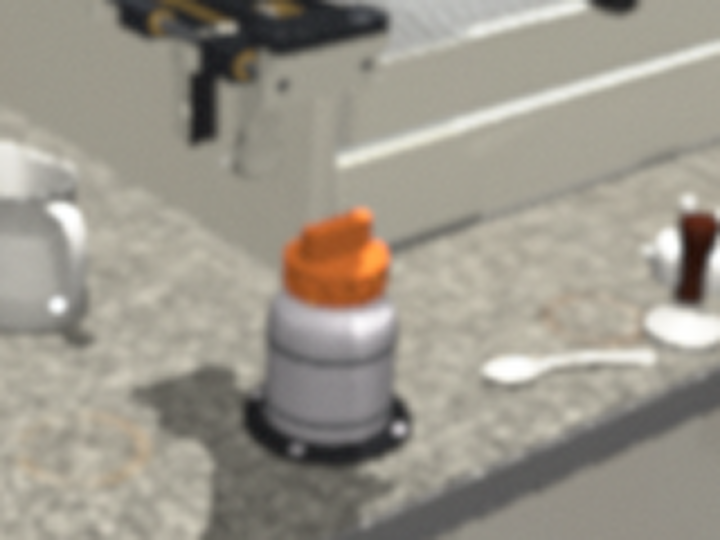

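The lid's outline matches the model circle for home (999 mm is not involved; the height is 99.5 mm), centred on the flange. The scene view shows it level and low on the shoulder, with the gripper clear. Handing in.

```bash
python3 -c "
from station import job_done
print(job_done())"
```

```text
the job is handed in; nothing more can be done
None
```

The lid is screwed home on the canister and released, and I handed the job in at about 23 s of the 72 s allowed. No verdict is reported.

- **Choice of lid:** I took the larger of the two orange lids and lifted it by its grip bar.
- **Thread start:** I set the lid on the threads at 108.9 mm and turned it about 80° anticlockwise at 1–5 N measured. The load vanished as the lugs passed the thread ends, and the lid lowered freely into the gap, to 106.4 mm.
- **Screwing home:** I turned it about 90° clockwise at roughly 3–5 N. Then the twist rose to 0.48 N m with 7.5 N of press, and the descent stopped at 99.9 mm by arm position (home is 99.5 mm).
- **Last checks:** After I let go, the lid's outline in the wrist picture matched the model circle for home. The scene view showed it level, with the gripper clear and the wrist force near zero. The milk jug and the tamper, as far as the views show them, look undisturbed. I did not measure them or check the mug again.

**What went wrong or disagreed:**
- My first calls were refused because every row needs all its keys.
- I once turned the wrist the wrong way in free air and corrected it.
- The scene camera's first estimate of the mouth was about 13 mm off the top and wrist cameras, so I used a close wrist view.
- The last network fixes put the lid's bar and origin about 2–4 mm from the axis. They disagree with each other by about 5 mm. I trusted the outline fit and the arm position, which both put the lid centred.

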